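# Load the film winder with cores in order of thickness

## Robot

A 6-joint arm with a two-finger parallel gripper is mounted at the origin on the work surface. World frame = base frame: x ahead of the robot, y to its left, z up, the work surface at z = 0. Lengths are in m, angles in rad, forces in N, time in s.
With the tool pointing down it reaches from about 0.25 to 0.725 m from the base axis. Payload 4 kg.
Tool frame: the origin (TCP) lies on the centre line of the jaws, within the pads' length; the fingertips stand 11 mm ahead of it and the grasp point (between the pads) lies 8 mm behind it; z points along the fingers, x is the direction in which the jaws open and shut, and the axes are right-handed (so a half turn about z gives the same grasp; the last joint's range is limited). The gripper opens to 85 mm and grips with 20 to 120 N. Pads are 22 mm wide; open, the fingers measure 114 mm over their backs; the gripper's body (76 mm by 85 mm) begins 54 mm behind the grasp point. The pads swing forward as they close: fully open they stand 13 mm farther back than shut.
Start: joints at [1.283, 0.241, 0.005, 1.335, 0, 1.571], TCP at [0.142, 0.479, 0.242] pointing down, gripper open.
Joint ranges: [-2.72, 2.72], [-1.05, 1.87], [-1.09, 1.28], [-1.99, 2.15], [-1.42, 1.44], [-3.14, 3.14]. Speed limits (rad/s): [2.79, 2.79, 3.14, 3.14, 3.14, 3.14].

## Interface

Orientations are given as a unit quaternion [x, y, z, w].
In Python, from workcell import bot, viewer, order gives the robot as it stands. The module is installed in compiled form; this text tells all that it offers.
- The arm moves only by the tool send_rows, never from a script. Its argument "increments" is a list that holds one entry, the list of rows, each a list of 4 numbers: the shift along the tool's x, y, z in m, then the turn about the tool's z in degrees. A call has exactly 8 rows; each row shifts and turns the pose as measured when the row begins, along the tool's axes as they then stand; what a row does not reach is not made up. A row lasts 1/10 s, in which the tool goes at most 50 mm and 8.59 degrees, less where a joint would pass 70% of its speed; a pose out of reach is approached as far as the arm can. A call is refused whole if a number of a shift passes 0.05 or a number of a turn 8.59, either way. A call with a gripper value outside its range is refused whole. "hand" is the closure, from -1 (fully open) to 1 (shut), so that 0 is half open, set as the call begins (left out, the last holds). The fingers move at their own pace and stop on an object; the grip force is fixed at half the most. Time passes only in rows, so rows that do not move let the fingers close, or fill a call up. It gives the time, the measured TCP pose, the force and the opening at its end, in the units of the state.
- bot.get_obs(): the state, without advancing time (a new reading comes with each control period).
- viewer.camera(name): name is "side" or "top"; returns a dict with "image" (420x560x3 uint8, red, green, blue), "range_z" (420x560 float32, m along the optical axis (not along the pixel's ray), 0 where there is no reading), "camera_matrix" (3x3 intrinsics, pixels), "dist" ([k1, k2, p1, p2, k3] as OpenCV has them; the pictures are not rectified), "eye" and "rotation" of the camera in the world. Camera axes: x right, y down, z forward; pixel columns grow to the right and rows downward; lengths in m; the calibration is good to about 2 mm. A picture is of the moment at which its call begins.
- order.job_done(): hands the job in, once; it reports no verdict.
The state is a dict: "clock": time; "joint_pos": joint angles; "joint_vel": joint speeds; "tau": joint torques, N m; "eef_pos": TCP position; "tool_rot": TCP orientation; "ft_force": force on the tool from outside, world axes, zero at the start; "ft_torque": the same for the moment, N m; "grip_width": finger opening in m.
Only numpy, scipy, OpenCV 4.12 (cv2) and the standard library are available. Lean on these libraries where they do the work, as an engineer would, in place of code of your own. Each camera call takes 0.05 s, during which the arm holds its last target.

## Task

Load the bench film winder: thread the three white film cores onto its upright spindle in order of thickness, the thickest at the bottom, then the middle one, and the thinnest on top. Hold each core while lowering it until it lies flat on what is beneath it, rather than letting it drop down the spindle, then let go. Leave the other things on the bench standing where they are.

Things in the scene. Friction and masses are not known exactly. Their poses are not given: they have to be found in the camera images.
- spindle_foot (a point): the winder's spindle: a fixed upright steel pin in the centre of a fixed aluminium platter (100 mm diameter). It is 17 mm in diameter and 64 mm tall, its top 7 mm tapering to 9 mm. This point is on its axis at the top face of the platter, 50 mm above the bench; z is up along the spindle. The full stack of cores is 68 mm high, 4 mm higher than the spindle
- winder: the film winder: a grey box 150 x 160 x 40 mm (x, y, z) screwed to the bench, with the 10 mm high platter and the spindle in the middle of its top. A small crank sticks out of its far side, lower than the platter, up to 140 mm away from the spindle. Origin at the centre of its underside, right below the spindle
- thick_centre (a point): the thickest of the three film cores: a plain white plastic ring, 60 mm outside diameter, 32 mm thick, bore 22 mm right through, with a thin dark film slot in its rim. Starts lying flat on the bench. This point is its centre, on the bore axis half-way up (16 mm above its underside); z is the bore axis
- middle_centre (a point): the one of middle thickness of the three film cores: a plain white plastic ring, 60 mm outside diameter, 22 mm thick, bore 22 mm right through, with a thin dark film slot in its rim. Starts lying flat on the bench. This point is its centre, on the bore axis half-way up (11 mm above its underside); z is the bore axis
- thin_centre (a point): the thinnest of the three film cores: a plain white plastic ring, 60 mm outside diameter, 14 mm thick, bore 22 mm right through, with a thin dark film slot in its rim. Starts lying flat on the bench. This point is its centre, on the bore axis half-way up (7 mm above its underside); z is the bore axis
- tank: bystander, leave alone: black lidded film tank, 86 mm diameter, 130 mm tall, upright, on one side of the winder (the beaker is on the other); farther out to the left lie fixed flat boxes, 80 mm high; origin at the centre of its underside
- beaker: bystander, leave alone: grey plastic beaker, 80 mm diameter, 110 mm tall, upright; farther out to the right lies a fixed paper trimmer, 70 mm high; origin at the centre of its underside
- lens: bystander, leave alone: black enlarger lens, 55 mm diameter, 40 mm tall, standing upright; origin at the centre of its underside
- canister: bystander, leave alone: black film canister with a grey lid, 36 mm diameter, 50 mm tall, upright; origin at the centre of its underside
Not all that is in view belongs to the job. What is shaped like the part that bears thin_centre but green or pink is not meant.

How it is judged:
On the way, in this order (a step that is already met when the one before it is completed fails the run):
1. the thickest core lies flat on the platter on the spindle, let go (z of thick_centre in the frame of spindle_foot between 0.013 and 0.019 m and horizontal distance between thick_centre and spindle_foot below 0.006 m and angle between thick_centre's own z axis and vertical below 0.08 rad and contact force between the fingers and core_thick below 0.3 N), for 0.2 s.
2. the middle core lies flat on the thickest, let go (all of step 1 and z of middle_centre in the frame of spindle_foot between 0.04 and 0.046 m and horizontal distance between middle_centre and spindle_foot below 0.006 m and angle between middle_centre's own z axis and vertical below 0.08 rad and contact force between the fingers and core_middle below 0.3 N), for 0.2 s.
3. the thinnest core lies flat on top, let go (all of step 2 and z of thin_centre in the frame of spindle_foot between 0.058 and 0.064 m and horizontal distance between thin_centre and spindle_foot below 0.006 m and angle between thin_centre's own z axis and vertical below 0.08 rad and contact force between the fingers and core_thin below 0.3 N), for 0.2 s.
At the end, for the whole second after the job is handed in: All three cores are on the spindle: from the platter up the thickest, the middle and the thinnest, each within 3 mm of its height when flat on what is beneath it, its bore within 6 mm of the spindle's axis and level within 0.08 rad, released and at rest (all of step 3 and linear speed of each of core_thick, core_middle, core_thin below 0.02 m/s); the robot touches nothing.
It fails at once if a core drops down the spindle (moves faster than 0.45 m/s while threaded on it) ((horizontal distance between thick_centre and spindle_foot below 0.01 m and z of thick_centre in the frame of spindle_foot below 0.08 m and linear speed of core_thick above 0.45 m/s) or (horizontal distance between middle_centre and spindle_foot below 0.01 m and z of middle_centre in the frame of spindle_foot below 0.075 m and linear speed of core_middle above 0.45 m/s) or (horizontal distance between thin_centre and spindle_foot below 0.01 m and z of thin_centre in the frame of spindle_foot below 0.071 m and linear speed of core_thin above 0.45 m/s)).
It fails at once if a bystander is moved by more than 30 mm or tipped over (distance of any of tank, beaker, lens, canister from where it was at the start of the episode above 0.03 m or angle between any of tank, beaker, lens, canister's own z axis and vertical above 0.4 rad).
It also fails if it takes over 67 s, if anything falls off the work surface, if the arm or the gripper's body presses on something with over 40 N, if the wrist force passes 120 N, or if a joint passes its speed limit or range.

## Working session

There is one attempt and no reset: what is moved stays moved. The work goes in short steps, Python scripts to look and compute and a tool call to move; the robot and the scene stay as the last step left them, time stands still between calls to the robot, and variables do not carry over. Pictures are saved under pics/ and viewed, and the job is handed in when it is done.

Besides the shell and the picture viewer there is one more tool, called in YAML: its name, and indented under it one key for each argument. send_rows: Moves the arm, as the interface text tells. Its arguments: {"type":"object","properties":{"increments":{"type":"array","items":{"type":"array","items":{"type":"array","items":{"type":"number"}}}},"hand":{"type":"number"}},"required":["increments"]}

```bash
mkdir -p pics
python3 - <<'E'
from workcell import bot, viewer
import cv2,numpy as np
o=bot.get_obs(); print({k:np.round(v,3).tolist() for k,v in o.items()})
for n in("side","top"):
    c=viewer.camera(n); cv2.imwrite(f"pics/{n}0.png",c["image"][:,:,::-1]); np.savez(f"{n}0.npz",**c)
    print(n,c["camera_matrix"],c["dist"],c["eye"],c["rotation"])
E
```

```text
{'clock': 0.0, 'joint_pos': [1.283, 0.241, 0.004, 1.335, -0.0, 1.571], 'joint_vel': [-0.002, -0.0, -0.001, 0.001, -0.001, -0.003], 'tau': [-0.001, -37.232, 25.241, 0.017, 0.0, 0.0], 'eef_pos': [0.142, 0.479, 0.241], 'tool_rot': [0.801, 0.598, -0.001, 0.001], 'ft_force': [-0.247, -0.364, 0.498], 'ft_torque': [0.043, -0.046, -0.029], 'grip_width': 0.086}
side [[464.4139893    0.         273.85327552]
 [  0.         464.4139893  210.63013114]
 [  0.           0.           1.        ]] [-0.02086051  0.          0.          0.          0.        ] [ 0.16373625 -0.6712859   0.84233976] [ 0.89730615 -0.21639594  0.09015801 -0.37401338]
top [[383.28316496   0.         279.40174526]
 [  0.         383.28316496 204.757825  ]
 [  0.           0.           1.        ]] [-0.05615348  0.          0.          0.          0.        ] [0.39001383 0.01393764 0.81185734] [ 0.71281294 -0.69475956  0.0699529  -0.06567695]
```

View pics/top0.png

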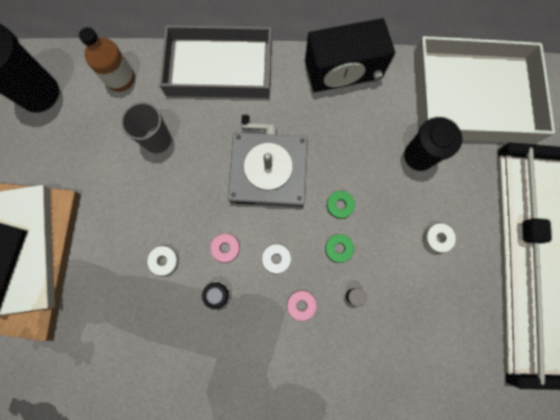

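View pics/side0.png

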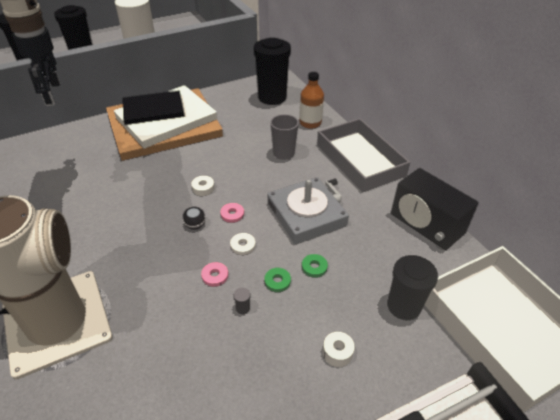

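```bash
cat > h.py <<'E'
import numpy as np,cv2
from scipy.spatial.transform import Rotation as R
def load(f): return dict(np.load(f))
def rays(c,uv):
    p=cv2.undistortPoints(np.array(uv,float).reshape(-1,1,2),c["camera_matrix"],c["dist"])[:,0]
    return np.c_[p,np.ones(len(p))]@R.from_quat(c["rotation"]).as_matrix().T
def cloud(c):
    h,w=c["range_z"].shape; v,u=np.mgrid[:h,:w]
    return (rays(c,np.c_[u.ravel(),v.ravel()])*c["range_z"].reshape(-1,1)+c["eye"]).reshape(h,w,3)
def proj(c,P):
    Rm=R.from_quat(c["rotation"]).as_matrix()
    return cv2.projectPoints(np.array(P,float).reshape(-1,1,3),cv2.Rodrigues(Rm.T)[0],-Rm.T@c["eye"],c["camera_matrix"],c["dist"])[0][:,0]
E
python3 - <<'E'
from h import *
for n,pts in (("top",[(162,261),(276,258),(441,238),(267,166),(340,205),(340,248),(224,248),(302,305),(215,295),(357,297),(433,145),(149,130)]),("side",[(203,185),(243,243),(339,349),(307,200),(409,290),(285,140),(278,279),(315,265)])):
    c=load(n+"0.npz"); P=cloud(c); 
    for u,v in pts:
        w=P[v-26:v+27,u-26:u+27].reshape(-1,3); 
        z=w[:,2]; m=(z>0.008)&np.isfinite(z)
        q=w[m]; top=np.percentile(z[m],90) if m.any() else 0
        t=q[abs(q[:,2]-top)<.004] if m.any() else q
        (cx,cy),r=cv2.minEnclosingCircle(t[:,:2].astype(np.float32))
        print(n,u,v,'ztop %.4f'%top,'circ',np.round([cx,cy,r],4),m.sum(), 'bench',np.round(np.median(z[z<.008]),4))
    im=c["image"][:,:,::-1]
    crops=[cv2.resize(im[max(v-30,0):v+30,max(u-30,0):u+30],(260,260),interpolation=cv2.INTER_CUBIC) for u,v in pts[:4]]
    cv2.imwrite(f"pics/crop_{n}.png",np.vstack([np.hstack(crops[:2]),np.hstack(crops[2:])]))
E
```

```text
top 162 261 ztop 0.0235 circ [0.4212 0.2496 0.0302] 633 bench -0.0004
top 276 258 ztop 0.0156 circ [0.4328 0.0149 0.0299] 581 bench -0.0001
top 441 238 ztop 0.0334 circ [ 0.4813 -0.3249  0.0306] 725 bench -0.0001
top 267 166 ztop 0.0516 circ [0.621  0.0374 0.0501] 2809 bench nan
top 340 205 ztop 0.0157 circ [ 0.5514 -0.1196  0.0301] 549 bench -0.0002
top 340 248 ztop 0.0158 circ [ 0.4577 -0.117   0.0299] 575 bench -0.0001
top 224 248 ztop 0.0157 circ [0.452  0.1232 0.0301] 579 bench -0.0002
top 302 305 ztop 0.0154 circ [ 0.3387 -0.0393  0.0301] 629 bench -0.0002
top 215 295 ztop 0.0418 circ [0.3555 0.135  0.0253] 640 bench -0.0003
top 357 297 ztop 0.0528 circ [ 0.359  -0.144   0.0178] 313 bench -0.0001
top 433 145 ztop 0.1300 circ [ 0.6671 -0.2979  0.0257] 2124 bench 0.0001
top 149 130 ztop 0.1083 circ [0.6881 0.2885 0.0402] 1680 bench -0.0004
side 203 185 ztop 0.0392 circ [0.3558 0.1394 0.0221] 477 bench -0.0005
side 243 243 ztop 0.0154 circ [0.4011 0.0293 0.0858] 474 bench -0.0005
side 339 349 ztop 0.0325 circ [ 0.4798 -0.3264  0.0303] 828 bench -0.0011
side 307 200 ztop 0.0511 circ [0.6152 0.0373 0.052 ] 2376 bench -0.0007
side 409 290 ztop 0.1283 circ [ 0.6619 -0.3019  0.0285] 2234 bench -0.0007
side 285 140 ztop 0.1062 circ [0.6855 0.2877 0.0425] 1190 bench -0.0006
side 278 279 ztop 0.0153 circ [ 0.4825 -0.1132  0.0581] 486 bench -0.0006
side 315 265 ztop 0.0154 circ [ 0.5203 -0.0951  0.0671] 463 bench -0.0006
  return _methods._mean(a, axis=axis, dtype=dtype,
  ret = ret.dtype.type(ret / rcount)
```

View pics/crop_side.png

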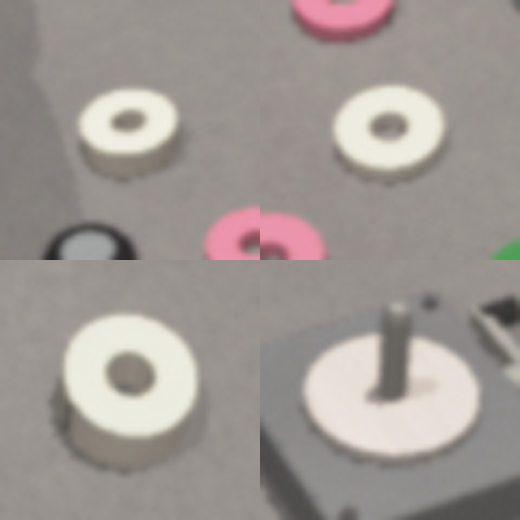

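View pics/crop_top.png

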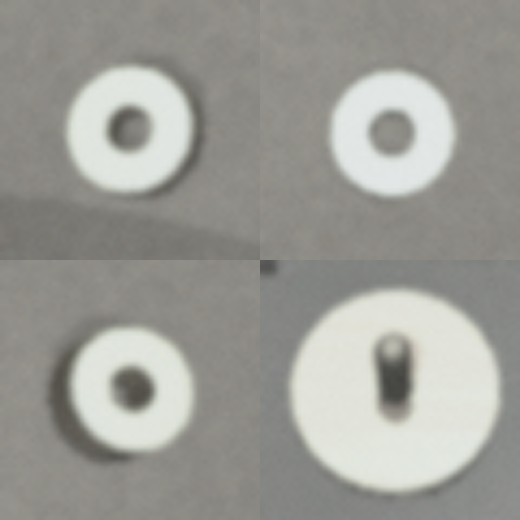

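send_rows:
  increments:
    - [[-0.037, 0.022, 0, -2.07], [-0.037, 0.022, 0, -2.07], [-0.037, 0.022, 0, -2.07], [-0.037, 0.022, 0, -2.07], [-0.037, 0.022, 0, -2.07], [-0.037, 0.022, 0, -2.07], [-0.037, 0.022, 0, -2.07], [-0.037, 0.022, 0, -2.07]]
  hand: -0.7

```text
clock: 0.9
eef_pos: [0.2698, 0.1526, 0.2378]
tool_rot: [0.698, 0.716, -0.003, 0.002]
ft_force: [1.4, 1.2, 0.0]
grip_width: 0.0722
```

Run:
```python
from h import *
# refined centres: white ring top faces, ellipse-> project mask centroid via fit circle to plane intersections
T={'thick':((441,238),.032),'middle':((162,261),.022),'thin':((276,258),.014),'platter':((267,166),.05)}
S={'thick':((339,349),.032),'middle':((203,185),.022),'thin':((243,243),.014),'platter':((307,200),.05)}
from scipy.optimize import least_squares
for n,D in(("top",T),("side",S)):
    c=load(n+"0.npz"); im=cv2.cvtColor(c["image"],cv2.COLOR_RGB2HSV); 
    for k,((u,v),z) in D.items():
        th=150 if n=="top" else 165
        m=((im[...,2]>th)&(im[...,1]<60)).astype(np.uint8)
        if k=='platter': m=((im[...,2]>170)&(im[...,1]<60)).astype(np.uint8)
        w=np.zeros_like(m); s=35; w[v-s:v+s,u-s:u+s]=m[v-s:v+s,u-s:u+s]
        cs,_=cv2.findContours(w,cv2.RETR_EXTERNAL,cv2.CHAIN_APPROX_NONE); q=max(cs,key=cv2.contourArea)[:,0]
        r=rays(c,q); P=c["eye"]+r*((z-c["eye"][2])/r[:,2])[:,None]
        f=least_squares(lambda p:np.hypot(P[:,0]-p[0],P[:,1]-p[1])-p[2],[*P[:,:2].mean(0),.03],loss='soft_l1',f_scale=.0007)
        print(n,k,np.round(f.x,4),np.round(np.std(f.fun),4))
from workcell import bot
o=bot.get_obs();print({k:np.round(o[k],4) for k in("clock","joint_pos","eef_pos","tool_rot","ft_force","grip_width")})
```

```text
top thick [ 0.4822 -0.326   0.0304] 0.0006
top middle [0.4214 0.2507 0.0301] 0.0006
top thin [0.4326 0.0151 0.0308] 0.0007
top platter [0.6207 0.0373 0.0492] 0.0006
side thick [ 0.4804 -0.3259  0.0301] 0.0006
side middle [0.4191 0.2487 0.0305] 0.001
side thin [0.4305 0.0145 0.0307] 0.0008
side platter [0.618  0.0355 0.0488] 0.0143
{'clock': np.float64(0.9), 'joint_pos': array([ 0.5192, -0.1358, -0.4087,  1.3038, -0.0049,  0.4928]), 'eef_pos': array([0.2698, 0.1526, 0.2378]), 'tool_rot': array([ 0.6977,  0.7164, -0.0035,  0.0016]), 'ft_force': array([1.3935, 1.2433, 0.0162]), 'grip_width': np.float64(0.0722)}
```

send_rows:
  increments:
    - [[-0.044, 0.0195, 0, 1.5], [-0.044, 0.0195, 0, 0], [-0.044, 0.0195, 0, 0], [-0.044, 0.0195, 0, 0], [-0.044, 0.0195, 0, 0], [-0.044, 0.0195, 0, 0], [-0.044, 0.0195, 0, 0], [-0.044, 0.0195, 0, 0]]

```text
clock: 1.7
eef_pos: [0.4284, -0.2141, 0.239]
tool_rot: [0.708, 0.707, -0.002, 0.001]
ft_force: [0.6, -0.1, -0.4]
grip_width: 0.0724
```

send_rows:
  increments:
    - [[-0.04, 0.019, 0, 0], [-0.034, 0.016, 0.01, 0], [-0.02, 0.01, 0.03, 0], [-0.008, 0.004, 0.035, 0], [0, 0, 0.035, 0], [0, 0, 0.03, 0], [0, 0, 0.01, 0], [0, 0, 0, 0]]

```text
clock: 2.5
eef_pos: [0.4787, -0.3298, 0.0797]
tool_rot: [0.711, 0.703, -0.002, 0.001]
ft_force: [0.0, 0.9, -0.3]
grip_width: 0.0724
```

```bash
cat > st.py <<'E'
from h import *
from workcell import bot
o=bot.get_obs()
z=R.from_quat(o["tool_rot"]).as_matrix()
print({k:np.round(o[k],4).tolist() for k in("clock","eef_pos","tool_rot","ft_force","ft_torque","grip_width")},"toolz",np.round(z[:,2],4),"yaw",np.round(np.degrees(np.arctan2(z[1,0],z[0,0])),2),"v",np.abs(o["joint_vel"]).max().round(3))
E
python3 st.py
```

```text
{'clock': 2.5, 'eef_pos': [0.4787, -0.3298, 0.0797], 'tool_rot': [0.7115, 0.7027, -0.002, 0.0006], 'ft_force': [0.0195, 0.8879, -0.2633], 'ft_torque': [0.0066, -0.0054, -0.0311], 'grip_width': 0.0724} toolz [-0.0021 -0.0036 -1.    ] yaw 89.29 v 0.01
```

send_rows:
  increments:
    - [[0.004, 0.0026, 0.01, -0.7], [0, 0, 0.02, 0], [0, 0, 0.02, 0], [0, 0, 0.01, 0], [0, 0, 0.004, 0], [0, 0, 0, 0], [0, 0, 0, 0], [0, 0, 0, 0]]

```text
clock: 3.3
eef_pos: [0.4893, -0.3282, 0.0231]
tool_rot: [0.705, 0.709, 0.0, 0.009]
ft_force: [0.2, -0.5, -0.3]
grip_width: 0.0727
```

```bash
python3 st.py
python3 - <<'E'
from h import *
from workcell import viewer
c=viewer.camera("side"); np.savez("s1.npz",**c); cv2.imwrite("pics/s1.png",cv2.resize(c["image"][270:410,250:430,::-1],(720,560),interpolation=cv2.INTER_CUBIC))
E
```

```text
{'clock': 3.3, 'eef_pos': [0.4893, -0.3282, 0.0231], 'tool_rot': [0.7053, 0.7089, 0.0001, 0.0094], 'ft_force': [0.1953, -0.4552, -0.2956], 'ft_torque': [0.0226, 0.0389, -0.0262], 'grip_width': 0.0727} toolz [ 0.0134 -0.0131 -0.9998] yaw 90.29 v 0.013
```

View pics/s1.png

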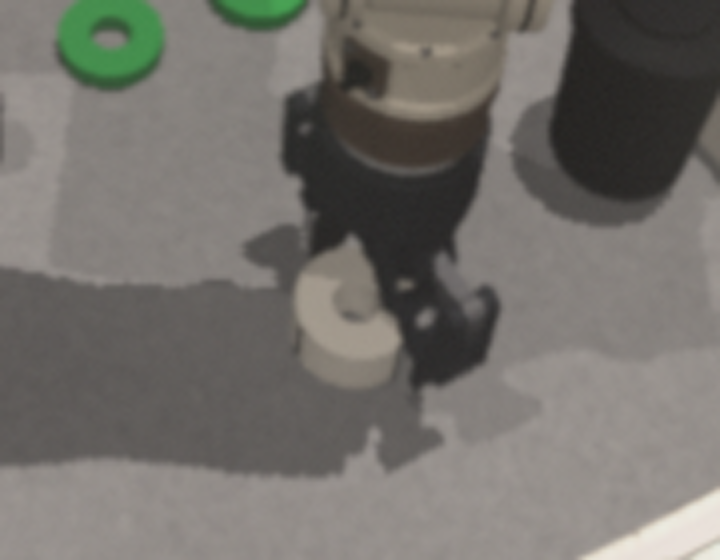

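send_rows:
  increments:
    - [[0.002, -0.004, 0.002, 0], [0, -0.004, 0.002, 0], [0, 0, 0.002, 0], [0, 0, 0.001, 0], [0, 0, 0, 0], [0, 0, 0, 0], [0, 0, 0, 0], [0, 0, 0, 0]]

```text
clock: 4.15
eef_pos: [0.4812, -0.3268, 0.0166]
tool_rot: [0.705, 0.709, 0.0, 0.01]
ft_force: [-0.4, 0.9, -0.3]
grip_width: 0.0731
```

```bash
python3 st.py
```

```text
{'clock': 4.15, 'eef_pos': [0.4812, -0.3268, 0.0166], 'tool_rot': [0.7055, 0.7087, 0.0003, 0.0104], 'ft_force': [-0.3732, 0.865, -0.2544], 'ft_torque': [0.023, 0.0273, -0.0594], 'grip_width': 0.0731} toolz [ 0.0151 -0.0142 -0.9998] yaw 90.26 v 0.002
```

send_rows:
  increments:
    - [[0, 0, 0, 0], [0, 0, 0, 0], [0, 0, 0, 0], [0, 0, 0, 0], [0, 0, 0, 0], [0, 0, -0.01, 0], [0, 0, -0.02, 0], [0, 0, -0.03, 0]]
  hand: 1

```text
clock: 4.95
eef_pos: [0.4767, -0.3234, 0.074]
tool_rot: [0.705, 0.709, -0.001, 0.005]
ft_force: [0.0, -0.7, -1.1]
grip_width: 0.0591
```

```bash
python3 st.py
```

```text
{'clock': 4.95, 'eef_pos': [0.4767, -0.3234, 0.074], 'tool_rot': [0.7054, 0.7088, -0.0007, 0.0046], 'ft_force': [0.0367, -0.703, -1.1079], 'ft_torque': [0.0097, 0.0228, 0.025], 'grip_width': 0.0591} toolz [ 0.0055 -0.0076 -1.    ] yaw 90.27 v 0.693
```

send_rows:
  increments:
    - [[0, 0, -0.03, 0], [0, 0, -0.03, 0], [0.02, 0.008, -0.02, 0], [0.035, 0.014, -0.01, 0], [0.04, 0.016, 0, 0], [0.04, 0.016, 0, 0], [0.04, 0.016, 0, 0], [0.04, 0.016, 0, 0]]

```text
clock: 5.75
eef_pos: [0.565, -0.1079, 0.1759]
tool_rot: [0.71, 0.704, 0.001, 0.011]
ft_force: [1.2, -0.5, -0.3]
grip_width: 0.0589
```

```bash
python3 st.py
```

```text
{'clock': 5.75, 'eef_pos': [0.565, -0.1079, 0.1759], 'tool_rot': [0.7101, 0.704, 0.0009, 0.011], 'ft_force': [1.1574, -0.5105, -0.252], 'ft_torque': [-0.002, -0.0437, 0.0203], 'grip_width': 0.0589} toolz [ 0.0167 -0.0144 -0.9998] yaw 89.5 v 0.776
```

send_rows:
  increments:
    - [[0.04, 0.015, 0, 0], [0.04, 0.015, 0, 0], [0.03, 0.011, 0, 0], [0.015, 0.006, 0, 0], [0.008, 0.003, 0, 0], [0.003, 0, 0, 0], [0, 0, 0, 0], [0, 0, 0, 0]]

```text
clock: 6.55
eef_pos: [0.6172, 0.0365, 0.1766]
tool_rot: [0.708, 0.706, 0.0, 0.011]
ft_force: [-0.4, -1.8, -0.8]
grip_width: 0.0589
```

```bash
python3 st.py
cat > snap.py <<'E'
import sys
from h import *
from workcell import viewer
t=sys.argv[1]
out=[]
for n,(u,v) in(("top",(267,150)),("side",(305,175))):
    c=viewer.camera(n); np.savez(f"{t}_{n}.npz",**c)
    out.append(cv2.resize(c["image"][max(v-70,0):max(v-70,0)+140,u-50:u+50,::-1],(400,560),interpolation=cv2.INTER_CUBIC))
cv2.imwrite(f"pics/{t}.png",np.hstack(out))
E
python3 snap.py a1
```

```text
{'clock': 6.55, 'eef_pos': [0.6172, 0.0365, 0.1766], 'tool_rot': [0.7084, 0.7057, 0.0004, 0.0112], 'ft_force': [-0.3963, -1.8165, -0.7975], 'ft_torque': [0.0023, -0.0416, 0.0617], 'grip_width': 0.0589} toolz [ 0.0165 -0.0153 -0.9997] yaw 89.78 v 0.014
```

View pics/a1.png

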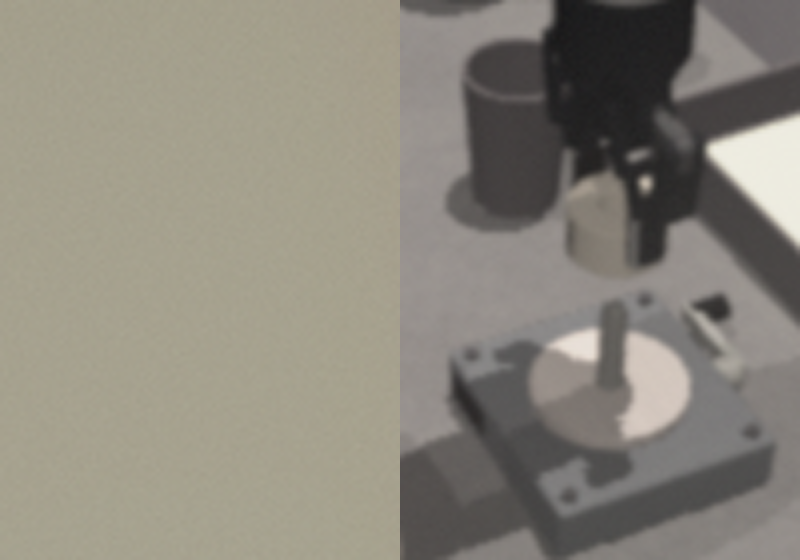

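```bash
cat > ov.py <<'E'
from h import *
def circ(x,y,z,r,ax=(0,0,1)):
    ax=np.array(ax,float); ax/=np.linalg.norm(ax)
    a=np.cross(ax,[0,1,0]);a/=np.linalg.norm(a);b=np.cross(ax,a);t=np.linspace(0,2*np.pi,73)
    return np.array([x,y,z])+r*(np.cos(t)[:,None]*a+np.sin(t)[:,None]*b)
def draw(c,curves,u0,v0,w,h,s,fn):
    im=cv2.resize(np.ascontiguousarray(c["image"][v0:v0+h,u0:u0+w,::-1]),(w*s,h*s),interpolation=cv2.INTER_CUBIC)
    for P,col in curves:
        q=((proj(c,P)-[u0,v0]+.5)*s-.5)
        cv2.polylines(im,[np.round(q*8).astype(np.int32)],False,col,1,cv2.LINE_AA,3)
    cv2.imwrite(fn,im); return im
def spin(x,y):
    return [(circ(x,y,.05,.05),(0,0,255)),(circ(x,y,.05,.0085),(0,0,255)),(circ(x,y,.107,.0085),(0,0,255)),(circ(x,y,.114,.0045),(0,255,0)),(np.array([[x,y,.05],[x,y,.114]]),(0,255,0))]
def core(x,y,zb,h,ax=(0,0,1)):
    ax=np.array(ax,float)
    p=np.array([x,y,zb]);q=p+ax*h
    return [(circ(*p,.03,ax),(255,0,0)),(circ(*q,.03,ax),(255,0,0)),(circ(*q,.011,ax),(255,255,0))]
E
python3 - <<'E'
from ov import *
a=draw(load("side0.npz"),spin(.6195,.0365),255,160,60,70,7,"pics/o1.png") if 0 else None
a=draw(load("side0.npz"),spin(.6195,.0365),262,165,95,70,8,"pics/o1.png")
b=draw(load("top0.npz"),spin(.6195,.0365),222,125,95,75,8,"pics/o2.png")
d=draw(load("a1_side.npz"),spin(.6195,.0365)+core(.6172,.0365,.16,.032),262,120,95,75,8,"pics/o3.png")
E
```

```text
(no output)
```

View pics/o1.png

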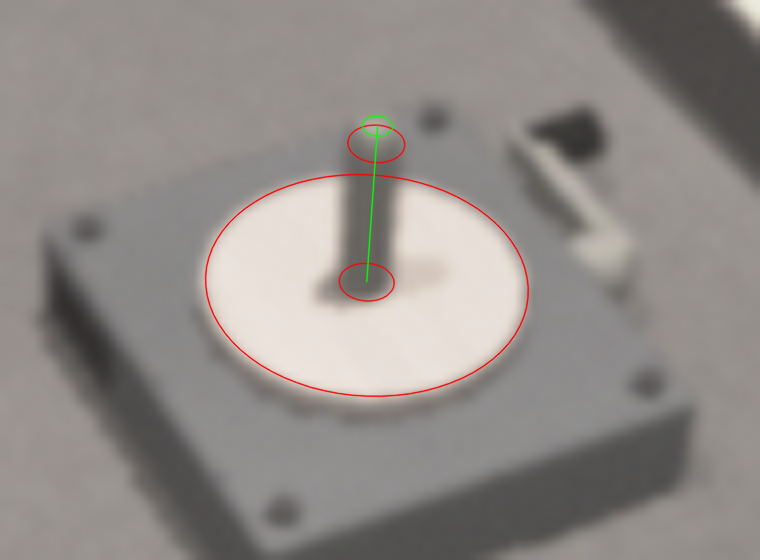

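View pics/o2.png

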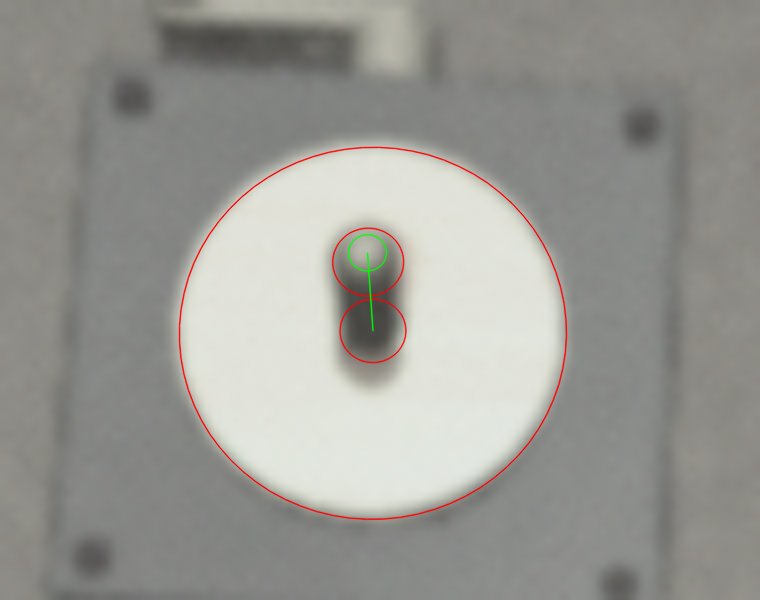

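View pics/o3.png

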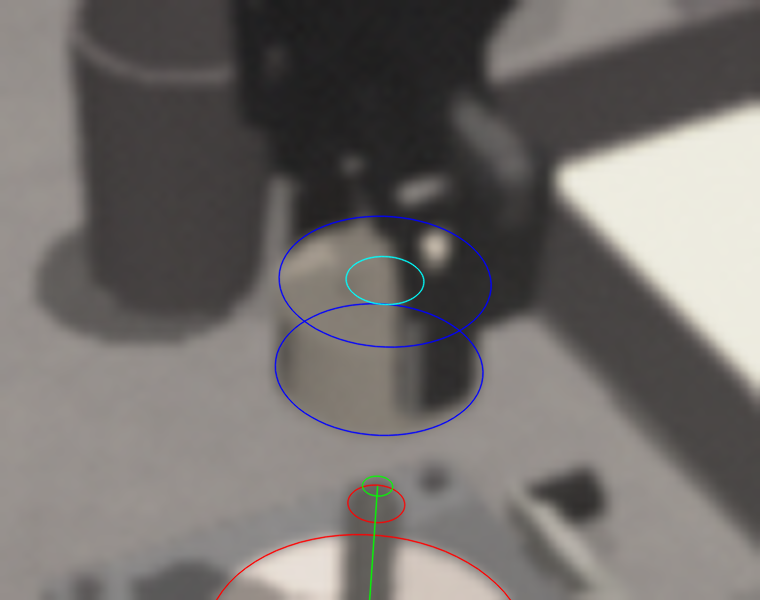

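```bash
cat > cyl.py <<'E'
from ov import *
from scipy.optimize import least_squares
def fit(f,u0,v0,u1,v1,x,y,zlo,zhi,vmin=100):
    c=load(f);P=cloud(c);hsv=cv2.cvtColor(c["image"],cv2.COLOR_RGB2HSV)
    m=np.zeros(P.shape[:2],bool);m[v0:v1,u0:u1]=1
    m&=(hsv[...,2]>vmin)&(P[...,2]>zlo)&(P[...,2]<zhi)&(np.hypot(P[...,0]-x,P[...,1]-y)<.045)
    q=P[m]; side=q[(np.hypot(q[:,0]-x,q[:,1]-y)>.022)]
    f=least_squares(lambda p:np.hypot(side[:,0]-p[0],side[:,1]-p[1])-.03,[x,y],loss='soft_l1',f_scale=.001)
    print(len(q),len(side),"xy",np.round(f.x,4),"rms",np.std(f.fun).round(4),"z pct",np.round(np.percentile(q[:,2],[0,2,10,50,90,98,100]),4))
    return q
E
python3 - <<'E'
from cyl import *
fit("a1_side.npz",285,140,325,180,.617,.0365,.13,.25,90)
c=load("a1_side.npz");P=cloud(c)
for v in range(146,178,2): print(v,[tuple(np.round(P[v,u]*1000).astype(int)) for u in (298,303,308,312)], c["image"][v,303])
E
```

```text
426 318 xy [0.6169 0.0351] rms 0.0034 z pct [0.1576 0.1603 0.1656 0.1873 0.1916 0.2036 0.2359]
146 [(np.int64(604), np.int64(67), np.int64(200)), (np.int64(615), np.int64(64), np.int64(198)), (np.int64(596), np.int64(13), np.int64(239)), (np.int64(601), np.int64(4), np.int64(243))] [39 36 36]
148 [(np.int64(605), np.int64(69), np.int64(193)), (np.int64(617), np.int64(67), np.int64(190)), (np.int64(597), np.int64(14), np.int64(232)), (np.int64(601), np.int64(4), np.int64(238))] [76 72 67]
150 [(np.int64(605), np.int64(69), np.int64(187)), (np.int64(613), np.int64(60), np.int64(190)), (np.int64(624), np.int64(56), np.int64(189)), (np.int64(601), np.int64(2), np.int64(234))] [140 132 122]
152 [(np.int64(598), np.int64(56), np.int64(192)), (np.int64(610), np.int64(53), np.int64(190)), (np.int64(620), np.int64(48), np.int64(190)), (np.int64(603), np.int64(5), np.int64(226))] [152 143 132]
154 [(np.int64(595), np.int64(50), np.int64(192)), (np.int64(607), np.int64(49), np.int64(189)), (np.int64(620), np.int64(48), np.int64(185)), (np.int64(602), np.int64(4), np.int64(222))] [135 128 118]
1
[... 1519 characters left out ...]
(599), np.int64(10), np.int64(173)), (np.int64(603), np.int64(0), np.int64(179))] [129 122 113]
172 [(np.int64(682), np.int64(192), np.int64(0)), (np.int64(592), np.int64(20), np.int64(163)), (np.int64(601), np.int64(13), np.int64(165)), (np.int64(610), np.int64(10), np.int64(163))] [130 124 115]
174 [(np.int64(678), np.int64(184), np.int64(0)), (np.int64(689), np.int64(176), np.int64(1)), (np.int64(601), np.int64(12), np.int64(159)), (np.int64(713), np.int64(167), np.int64(-1))] [147 141 136]
176 [(np.int64(673), np.int64(176), np.int64(1)), (np.int64(687), np.int64(173), np.int64(-3)), (np.int64(699), np.int64(165), np.int64(-1)), (np.int64(709), np.int64(160), np.int64(-1))] [149 143 138]
```

send_rows:
  increments:
    - [[0, 0.0008, 0.008, 0], [0, 0.0005, 0.01, 0], [0, 0, 0.01, 0], [0, 0, 0.008, 0], [0, 0, 0.003, 0], [0, 0, 0, 0], [0, 0, 0, 0], [0, 0, 0, 0]]

```text
clock: 7.45
eef_pos: [0.618, 0.0331, 0.1328]
tool_rot: [0.71, 0.704, -0.001, 0.01]
ft_force: [0.1, 0.3, -0.7]
grip_width: 0.0584
```

```bash
python3 st.py; python3 snap.py a2;python3 - <<'E'
from cyl import *
fit("a2_side.npz",280,150,330,200,.6187,.0365,.105,.25,90)
draw(load("a2_side.npz"),spin(.6195,.0365)+core(.6187,.0365,.12,.032),262,140,95,75,8,"pics/o4.png")
E
```

```text
{'clock': 7.45, 'eef_pos': [0.618, 0.0331, 0.1328], 'tool_rot': [0.7098, 0.7043, -0.0007, 0.0103], 'ft_force': [0.0582, 0.2625, -0.7483], 'ft_torque': [0.045, 0.0651, 0.0259], 'grip_width': 0.0584} toolz [ 0.0135 -0.0157 -0.9998] yaw 89.55 v 0.004
412 303 xy [0.6177 0.0329] rms 0.004 z pct [0.114  0.1164 0.1223 0.1443 0.1492 0.1882 0.2324]
```

View pics/o4.png

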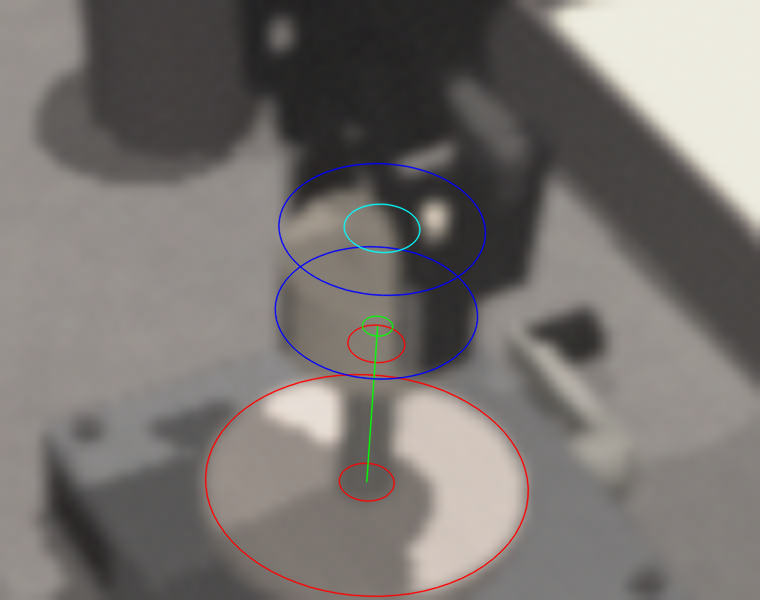

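Run:
```python
from h import *
from scipy.optimize import least_squares
for n in("side","top"):
    c=load(n+"0.npz");P=cloud(c);q=P.reshape(-1,3)
    s=q[(q[:,2]>.062)&(q[:,2]<.104)&(np.hypot(q[:,0]-.619,q[:,1]-.0365)<.02)]
    f=least_squares(lambda p:np.hypot(s[:,0]-p[0],s[:,1]-p[1])-.0085,[.619,.0365],loss='soft_l1',f_scale=.001)
    t=q[(q[:,2]>.108)&(np.hypot(q[:,0]-.619,q[:,1]-.0365)<.02)]
    b=q[(abs(q[:,2]-.0505)<.004)&(np.hypot(q[:,0]-.619,q[:,1]-.0365)<.06)]
    print(n,len(s),f.x.round(4),np.std(f.fun).round(4),"top",len(t),t.mean(0).round(4), "platter",cv2.minEnclosingCircle(b[:,:2].astype(np.float32)))
# column profile of spindle in side
c=load("side0.npz"); g=cv2.cvtColor(c["image"],cv2.COLOR_RGB2GRAY)
for v in (188,190,192,194,196): print(v,g[v,300:318])
from ov import *
for x,y in((.6195,.0365),(.618,.0355)):
  print(proj(c,[[x,y,z] for z in(.05,.07,.09,.107)]).round(1).tolist())
```

```text
side 89 [0.6183 0.0377] 0.0012 top 23 [0.6165 0.0342 0.1114] platter ((0.6159553527832031, 0.037104275077581406), 0.0521392896771431)
top 52 [0.6214 0.0372] 0.0004 top 47 [0.6198 0.0371 0.1119] platter ((0.620948076248169, 0.037191446870565414), 0.05004948005080223)
188 [210 214 217 211 177 130 104 100 101  99 108 142 182 196 192 180 162 150]
190 [225 225 225 216 174 123 103 101 100  99 116 164 207 221 224 224 221 217]
192 [226 225 224 216 175 124 103 101 100  99 118 167 209 222 223 224 226 225]
194 [224 225 224 215 170 119 100 101 100 100 124 182 217 224 225 224 224 224]
196 [224 223 223 212 164 115 100 100 100  98 126 184 215 221 221 222 221 222]
[[307.3, 199.8], [307.8, 193.8], [308.2, 187.8], [308.5, 182.5]]
[[307.0, 200.2], [307.4, 194.3], [307.8, 188.2], [308.2, 182.9]]
```

send_rows:
  increments:
    - [[0.0036, 0.0007, 0, 0], [0, 0, 0, 0], [0, 0, 0.003, 0], [0.0002, 0, 0.005, 0], [0.0002, 0, 0.005, 0], [0.0002, 0, 0.005, 0], [0.0001, 0, 0.003, 0], [0, 0, 0, 0]]

```text
clock: 8.35
eef_pos: [0.6196, 0.0376, 0.1106]
tool_rot: [0.71, 0.704, -0.0, 0.011]
ft_force: [-1.0, 0.0, -1.4]
grip_width: 0.0586
```

```bash
python3 st.py
```

```text
{'clock': 8.35, 'eef_pos': [0.6196, 0.0376, 0.1106], 'tool_rot': [0.7097, 0.7044, -0.0001, 0.0109], 'ft_force': [-0.9614, 0.0414, -1.4112], 'ft_torque': [0.0081, 0.0275, -0.0025], 'grip_width': 0.0586} toolz [ 0.0151 -0.0156 -0.9998] yaw 89.56 v 0.002
```

send_rows:
  increments:
    - [[-0.0006, -0.0007, 0.004, 0], [0.0001, 0, 0.006, 0], [0.0001, 0, 0.007, 0], [0.0001, 0, 0.007, 0], [0.0001, 0, 0.006, 0], [0, 0, 0.004, 0], [0, 0, 0.002, 0], [0, 0, 0, 0]]

```text
clock: 9.15
eef_pos: [0.6191, 0.0367, 0.0707]
tool_rot: [0.71, 0.704, -0.001, 0.01]
ft_force: [0.1, -0.2, -0.7]
grip_width: 0.0589
```

```bash
python3 st.py
```

```text
{'clock': 9.15, 'eef_pos': [0.6191, 0.0367, 0.0707], 'tool_rot': [0.7098, 0.7044, -0.0006, 0.0105], 'ft_force': [0.0515, -0.2435, -0.6578], 'ft_torque': [0.0586, 0.013, -0.02], 'grip_width': 0.0589} toolz [ 0.0139 -0.0157 -0.9998] yaw 89.56 v 0.002
```

send_rows:
  increments:
    - [[0, 0, 0.002, 0], [0, 0, 0.001, 0], [0, 0, 0.001, 0], [0, 0, 0.001, 0], [0, 0, 0.001, 0], [0, 0, 0.001, 0], [0, 0, 0.001, 0], [0, 0, 0.0005, 0]]

```text
clock: 9.95
eef_pos: [0.6198, 0.0366, 0.0674]
tool_rot: [0.71, 0.704, 0.001, 0.012]
ft_force: [-1.4, 0.4, 1.0]
grip_width: 0.0589
```

```bash
python3 st.py; python3 snap.py a3;python3 - <<'E'
from cyl import *
fit("a3_side.npz",270,160,340,240,.6187,.0365,.055,.2,90)
draw(load("a3_side.npz"),spin(.6195,.0365)+core(.6190,.0365,.05,.032),262,160,95,75,8,"pics/o5.png")
E
```

```text
{'clock': 9.95, 'eef_pos': [0.6198, 0.0366, 0.0674], 'tool_rot': [0.7097, 0.7044, 0.0012, 0.0117], 'ft_force': [-1.3727, 0.3575, 1.0171], 'ft_torque': [0.0509, 0.3571, 0.0099], 'grip_width': 0.0589} toolz [ 0.0182 -0.0149 -0.9997] yaw 89.56 v 0.005
335 239 xy [0.6199 0.0346] rms 0.0044 z pct [0.0554 0.0569 0.0617 0.0802 0.0879 0.1655 0.1869]
```

View pics/o5.png

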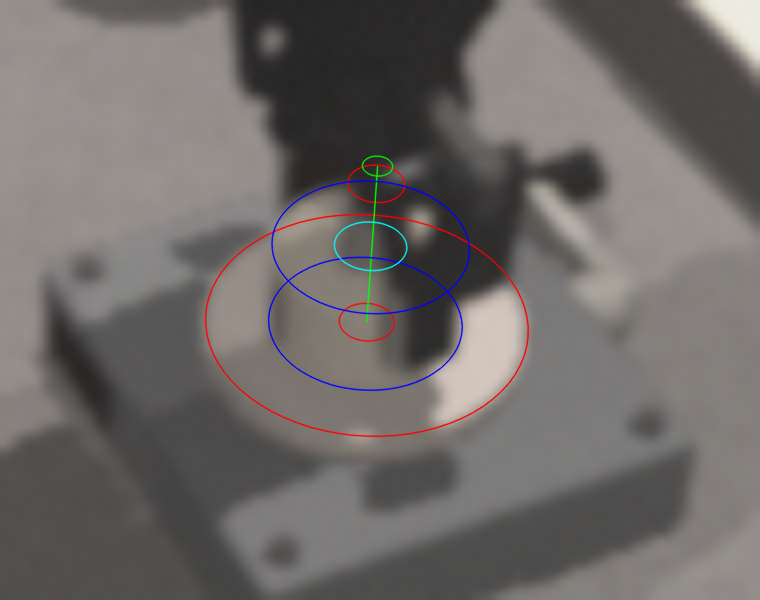

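send_rows:
  increments:
    - [[0, 0, 0.001, 0], [0, 0, 0.001, 0], [0, 0, 0, 0], [0, 0, 0, 0], [0, 0, 0, 0], [0, 0, 0, 0], [0, 0, 0, 0], [0, 0, 0, 0]]
  hand: -0.7

```text
clock: 10.85
eef_pos: [0.6209, 0.0366, 0.0638]
tool_rot: [0.71, 0.704, 0.001, 0.012]
ft_force: [0.5, 0.5, -0.7]
grip_width: 0.0727
```

```bash
python3 st.py
```

```text
{'clock': 10.85, 'eef_pos': [0.6209, 0.0366, 0.0638], 'tool_rot': [0.7098, 0.7043, 0.0015, 0.0121], 'ft_force': [0.4865, 0.4965, -0.7156], 'ft_torque': [-0.0168, 0.0273, -0.0239], 'grip_width': 0.0727} toolz [ 0.0192 -0.0152 -0.9997] yaw 89.55 v 0.002
```

send_rows:
  increments:
    - [[0, 0, -0.008, 0], [0, 0, -0.015, 0], [0, 0, -0.03, 0], [0, 0, -0.04, 0], [0, 0, -0.035, 0], [0.01, -0.01, -0.01, 0], [0.025, -0.025, 0, 0], [0.03, -0.028, 0, 0]]

```text
clock: 11.65
eef_pos: [0.5561, 0.1033, 0.2069]
tool_rot: [0.712, 0.702, 0.003, 0.013]
ft_force: [0.0, 1.8, 0.5]
grip_width: 0.0725
```

```bash
python3 st.py
```

```text
{'clock': 11.65, 'eef_pos': [0.5561, 0.1033, 0.2069], 'tool_rot': [0.7124, 0.7016, 0.0026, 0.0129], 'ft_force': [0.0372, 1.8288, 0.5107], 'ft_torque': [0.093, 0.0398, 0.0098], 'grip_width': 0.0725} toolz [ 0.0217 -0.0148 -0.9997] yaw 89.12 v 0.687
```

send_rows:
  increments:
    - [[0.033, -0.031, 0, 0], [0.033, -0.031, 0, 0], [0.03, -0.028, 0.01, 0], [0.02, -0.018, 0.02, 0], [0.01, -0.009, 0.03, 0], [0.005, -0.004, 0.03, 0], [0, 0, 0.01, 0], [0, 0, 0, 0]]

```text
clock: 12.45
eef_pos: [0.4247, 0.2438, 0.0999]
tool_rot: [0.709, 0.705, 0.004, 0.012]
ft_force: [0.1, -0.1, -1.2]
grip_width: 0.073
```

```bash
python3 st.py
python3 - <<'E'
from ov import *
from workcell import viewer
c=viewer.camera("top"); np.savez("b_top.npz",**c)
draw(c,spin(.6195,.0365)+core(.6195,.0365,.05,.032),222,115,95,75,8,"pics/o6.png")
E
```

```text
{'clock': 12.45, 'eef_pos': [0.4247, 0.2438, 0.0999], 'tool_rot': [0.709, 0.7051, 0.0036, 0.0117], 'ft_force': [0.1108, -0.1356, -1.2037], 'ft_torque': [0.0318, 0.0769, 0.031], 'grip_width': 0.073} toolz [ 0.0216 -0.0115 -0.9997] yaw 89.67 v 0.013
```

View pics/o6.png

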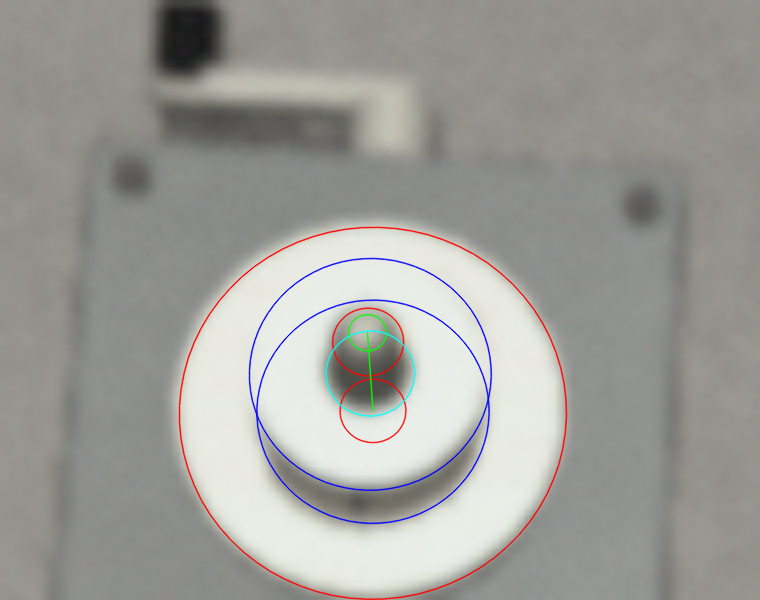

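Run:
```python
from h import *
for f,tz,(u0,u1,v0,v1) in (("a3_side.npz",.0674,(308,330,190,212)),("a2_side.npz",.1328,(308,325,160,192)),("a1_side.npz",.1766,(308,325,150,178))):
    c=load(f);P=cloud(c);g=c["image"].max(2)
    m=np.zeros(g.shape,bool);m[v0:v1,u0:u1]=1
    m&=(g<75)&(abs(P[...,0]-.62)<.04)&(P[...,2]>.053)
    z=np.sort(P[m][:,2]);print(f,(z[:12]-tz).round(4)); 
    i=np.argsort(P[m][:,2])[:5]; print(P[m][i].round(3))
```

```text
a3_side.npz [0.0031 0.0037 0.006  0.0065 0.0067 0.0067 0.0071 0.0072 0.0073 0.0074
 0.008  0.0085]
[[ 0.613 -0.005  0.071]
 [ 0.61  -0.     0.071]
 [ 0.609 -0.006  0.073]
 [ 0.612 -0.005  0.074]
 [ 0.61   0.     0.074]]
a2_side.npz [0.0029 0.0034 0.0034 0.0045 0.0052 0.0054 0.0057 0.0063 0.0064 0.0064
 0.0064 0.0069]
[[ 0.615 -0.007  0.136]
 [ 0.608 -0.005  0.136]
 [ 0.616 -0.009  0.136]
 [ 0.619 -0.008  0.137]
 [ 0.611 -0.009  0.138]]
a1_side.npz [0.0023 0.0033 0.0033 0.0033 0.0046 0.0059 0.0064 0.0065 0.0067 0.0069
 0.0074 0.0074]
[[ 0.609 -0.003  0.179]
 [ 0.612 -0.006  0.18 ]
 [ 0.608  0.     0.18 ]
 [ 0.61  -0.005  0.18 ]
 [ 0.611 -0.003  0.181]]
```

Run:
```python
from h import *
c=load("a3_side.npz");P=cloud(c);g=c["image"].max(2)
for v in range(194,212): print(v,[(int(g[v,u]),*(P[v,u]*1000).round().astype(int).tolist()) for u in (311,313,315,317)])
```

```text
194 [(53, 604, -1, 107), (46, 608, -4, 107), (44, 605, -16, 119), (45, 603, -27, 128)]
195 [(58, 606, 1, 101), (45, 606, -7, 107), (44, 603, -19, 119), (46, 605, -25, 123)]
196 [(71, 604, -2, 101), (50, 610, -2, 99), (44, 605, -18, 114), (45, 606, -24, 118)]
197 [(86, 606, 1, 95), (54, 609, -3, 97), (44, 602, -22, 115), (47, 607, -23, 114)]
198 [(91, 609, 5, 87), (54, 610, -3, 93), (46, 602, -23, 113), (47, 608, -21, 109)]
199 [(91, 606, 0, 89), (54, 608, -5, 93), (45, 615, -4, 88), (50, 620, -5, 88)]
200 [(90, 607, 2, 84), (54, 609, -4, 88), (47, 613, -7, 89), (51, 621, -3, 82)]
201 [(91, 607, 1, 82), (55, 609, -5, 85), (48, 613, -7, 86), (52, 621, -4, 79)]
202 [(91, 608, 1, 78), (54, 610, -3, 80), (46, 615, -5, 79), (54, 619, -7, 79)]
203 [(91, 606, -1, 76), (53, 611, -3, 77), (47, 616, -4, 75), (62, 619, -7, 76)]
204 [(92, 608, 1, 71), (53, 610, -5, 75), (57, 615, -6, 74), (107, 620, -6, 71)]
205 [(97, 608, 1, 68), (68, 609, -6, 73), (95, 617, -3, 68), (168, 632, 11, 49)]
206 [(110, 609, 2, 63), (95, 614, 1, 62), (137, 624, 8, 51), (197, 630, 8, 48)]
207 [(122, 613, 7, 53), (117, 620, 9, 49), (139, 624, 6, 49), (200, 629, 6, 47)]
208 [(122, 612, 6, 51), (124, 619, 8, 47), (129, 622, 4, 48), (188, 627, 3, 47)]
209 [(122, 612, 6, 47), (124, 616, 3, 48), (125, 620, 1, 49), (182, 625, -2, 49)]
210 [(122, 611, 3, 48), (123, 614, -1, 50), (128, 618, -3, 50), (186, 622, -5, 50)]
211 [(122, 607, -3, 51), (121, 611, -5, 51), (136, 616, -6, 50), (198, 622, -6, 47)]
```

send_rows:
  increments:
    - [[0.006, -0.004, 0.01, 0], [0, -0.0003, 0.02, 0], [0, -0.0003, 0.02, 0], [0, -0.0003, 0.015, 0], [0, 0, 0.005, 0], [0, 0, 0, 0], [0, 0, 0, 0], [0, 0, 0, 0]]

```text
clock: 13.3
eef_pos: [0.4302, 0.2528, 0.0353]
tool_rot: [0.711, 0.703, 0.013, 0.014]
ft_force: [0.1, 0.0, -0.4]
grip_width: 0.0726
```

```bash
python3 st.py
```

```text
{'clock': 13.3, 'eef_pos': [0.4302, 0.2528, 0.0353], 'tool_rot': [0.7114, 0.7025, 0.0128, 0.0135], 'ft_force': [0.0697, 0.0492, -0.3898], 'ft_torque': [-0.0222, 0.0287, -0.0596], 'grip_width': 0.0726} toolz [ 0.0372 -0.0012 -0.9993] yaw 89.28 v 0.013
```

send_rows:
  increments:
    - [[-0.002, -0.005, 0.004, 0], [-0.001, -0.005, 0.005, 0], [0, -0.0006, 0.005, 0], [0, 0, 0.005, 0], [0, 0, 0.003, 0], [0, 0, 0, 0], [0, 0, 0, 0], [0, 0, 0, 0]]

```text
clock: 14.1
eef_pos: [0.4203, 0.2502, 0.0124]
tool_rot: [0.711, 0.702, 0.014, 0.014]
ft_force: [-0.8, -0.2, -0.0]
grip_width: 0.0724
```

```bash
python3 st.py
```

```text
{'clock': 14.1, 'eef_pos': [0.4203, 0.2502, 0.0124], 'tool_rot': [0.7114, 0.7025, 0.0141, 0.0138], 'ft_force': [-0.7936, -0.1622, -0.0319], 'ft_torque': [0.0028, 0.0724, -0.0034], 'grip_width': 0.0724} toolz [ 3.950e-02  2.000e-04 -9.992e-01] yaw 89.28 v 0.003
```

send_rows:
  increments:
    - [[0, 0, 0.002, 0], [0, 0, 0, 0], [0, 0, 0, 0], [0, 0, 0, 0], [0, 0, 0, 0], [0, 0, 0, 0], [0, 0, 0, 0], [0, 0, 0, 0]]
  hand: 1

```text
clock: 14.9
eef_pos: [0.4209, 0.2505, 0.0116]
tool_rot: [0.711, 0.702, 0.015, 0.014]
ft_force: [-0.3, -0.1, 1.5]
grip_width: 0.0584
```

```bash
python3 st.py
```

```text
{'clock': 14.9, 'eef_pos': [0.4209, 0.2505, 0.0116], 'tool_rot': [0.7114, 0.7025, 0.0148, 0.014], 'ft_force': [-0.3391, -0.1267, 1.491], 'ft_torque': [-0.0279, 0.1329, 0.0135], 'grip_width': 0.0584} toolz [ 4.070e-02  9.000e-04 -9.992e-01] yaw 89.28 v 0.002
```

send_rows:
  increments:
    - [[0, 0, -0.01, 0], [0, 0, -0.025, 0], [0, 0, -0.035, 0], [0, 0, -0.035, 0], [-0.01, 0.01, -0.03, 0], [-0.025, 0.024, -0.01, 0], [-0.032, 0.03, 0, 0], [-0.032, 0.03, 0, 0]]

```text
clock: 15.7
eef_pos: [0.5066, 0.151, 0.1701]
tool_rot: [0.707, 0.707, 0.015, 0.014]
ft_force: [0.5, 0.1, -0.8]
grip_width: 0.0583
```

```bash
python3 st.py
```

```text
{'clock': 15.7, 'eef_pos': [0.5066, 0.151, 0.1701], 'tool_rot': [0.7073, 0.7066, 0.0148, 0.014], 'ft_force': [0.5497, 0.0686, -0.8381], 'ft_torque': [0.0605, -0.0034, -0.0611], 'grip_width': 0.0583} toolz [ 0.0407  0.0011 -0.9992] yaw 89.94 v 0.813
```

send_rows:
  increments:
    - [[-0.032, 0.032, 0, 0], [-0.032, 0.032, 0, 0], [-0.022, 0.022, 0, 0], [-0.012, 0.012, 0, 0], [-0.007, 0.007, 0, 0], [-0.003, 0.003, 0, 0], [0, 0, 0, 0], [0, 0, 0, 0]]

```text
clock: 16.5
eef_pos: [0.6202, 0.034, 0.1788]
tool_rot: [0.709, 0.705, 0.016, 0.015]
ft_force: [-0.3, -0.0, -1.4]
grip_width: 0.0586
```

```bash
python3 st.py
```

```text
{'clock': 16.5, 'eef_pos': [0.6202, 0.034, 0.1788], 'tool_rot': [0.7093, 0.7045, 0.0164, 0.0154], 'ft_force': [-0.2916, -0.0136, -1.4408], 'ft_torque': [0.0061, 0.0576, -0.0016], 'grip_width': 0.0586} toolz [ 0.0451  0.0013 -0.999 ] yaw 89.61 v 0.008
```

send_rows:
  increments:
    - [[0.0025, -0.001, 0.005, 0], [0, -0.0004, 0.008, 0], [0, -0.0004, 0.008, 0], [0, -0.0004, 0.008, 0], [0, -0.0002, 0.005, 0], [0, 0, 0.002, 0], [0, 0, 0, 0], [0, 0, 0, 0]]

```text
clock: 17.3
eef_pos: [0.6164, 0.0402, 0.1386]
tool_rot: [0.708, 0.706, 0.015, 0.014]
ft_force: [0.5, -0.0, -0.7]
grip_width: 0.0584
```

```bash
python3 st.py; python3 snap.py c1;python3 - <<'E'
from cyl import *
fit("c1_side.npz",280,140,330,200,.6187,.0365,.11,.25,90)
draw(load("c1_side.npz"),spin(.6195,.0365),262,135,95,75,8,"pics/o7.png")
E
```

```text
{'clock': 17.3, 'eef_pos': [0.6164, 0.0402, 0.1386], 'tool_rot': [0.7076, 0.7063, 0.0153, 0.014], 'ft_force': [0.4874, -0.0091, -0.6934], 'ft_torque': [0.0513, 0.0609, -0.0162], 'grip_width': 0.0584} toolz [ 0.0414  0.0018 -0.9991] yaw 89.9 v 0.002
348 257 xy [0.6178 0.0366] rms 0.0045 z pct [0.1255 0.129  0.1332 0.1468 0.1554 0.1984 0.2365]
```

View pics/o7.png

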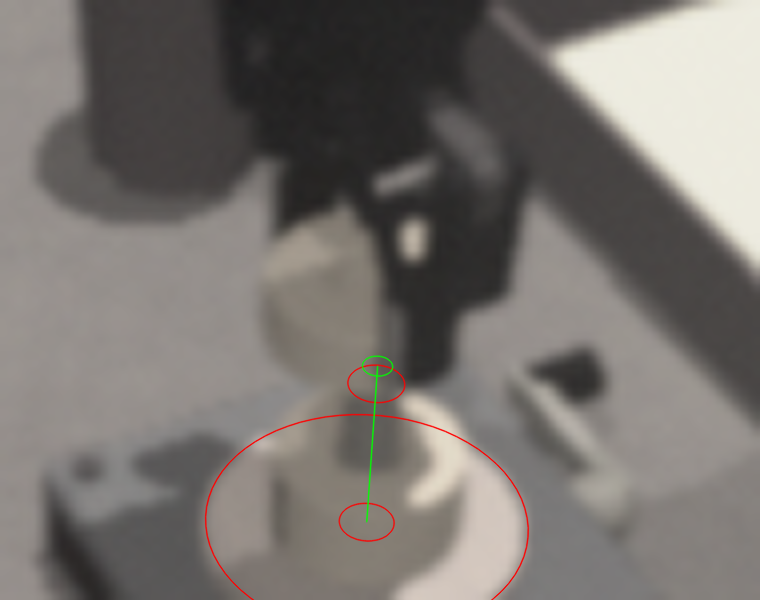

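Run:
```python
from cyl import *
c=load("c1_side.npz");P=cloud(c);g=c["image"].max(2)
im=c["image"][155:190,288:325,::-1]; cv2.imwrite("pics/o8.png",cv2.resize(im,None,fx=16,fy=16,interpolation=cv2.INTER_CUBIC))
for v in range(158,186,2): print(v,[(int(g[v,u]),*(P[v,u]*1000).round().astype(int).tolist()) for u in (296,299,302,305,308)])
```

```text
158 [(80, 602, 70, 164), (39, 610, 71, 161), (40, 617, 68, 160), (43, 594, 19, 203), (65, 598, 11, 207)]
160 [(82, 603, 72, 156), (39, 610, 70, 155), (44, 619, 71, 152), (75, 595, 19, 197), (44, 597, 10, 203)]
162 [(85, 602, 70, 152), (73, 610, 69, 150), (114, 617, 67, 149), (120, 625, 66, 146), (46, 597, 10, 197)]
164 [(106, 601, 69, 147), (152, 606, 63, 149), (137, 613, 61, 149), (131, 619, 57, 149), (84, 600, 14, 187)]
166 [(152, 598, 62, 147), (163, 603, 57, 149), (157, 610, 55, 148), (138, 617, 53, 146), (105, 600, 13, 183)]
168 [(162, 595, 57, 146), (157, 600, 52, 148), (139, 608, 51, 146), (130, 616, 51, 142), (119, 623, 48, 142)]
170 [(141, 590, 49, 148), (133, 597, 46, 148), (129, 603, 42, 148), (130, 617, 52, 135), (124, 624, 50, 134)]
172 [(126, 587, 43, 147), (134, 593, 40, 147), (132, 599, 36, 148), (132, 606, 34, 147), (124, 612, 30, 148)]
174 [(116, 585, 39, 145), (134, 590, 34, 147), (133, 164, -671, 842), (133, 603, 28, 147), (127, 607, 22, 149)]
176 [(117, 585, 38, 139), (126, 587, 28, 147), (134, 592, 23, 148), (135, 598, 21, 148), (128, 604, 17, 148)]
178 [(122, 585, 38, 133), (124, 587, 28, 141), (129, 590, 20, 145), (135, 598, 19, 143), (127, 602, 13, 146)]
180 [(137, 660, 165, 0), (125, 587, 28, 134), (129, 592, 22, 137), (132, 598, 18, 137), (115, 603, 14, 139)]
182 [(149, 656, 157, 0), (134, 664, 154, -1), (132, 591, 21, 132), (132, 597, 17, 132), (123, 603, 14, 133)]
184 [(140, 629, 111, 40), (144, 636, 107, 40), (141, 617, 63, 82), (113, 611, 38, 105), (110, 615, 32, 108)]
```

View pics/o8.png

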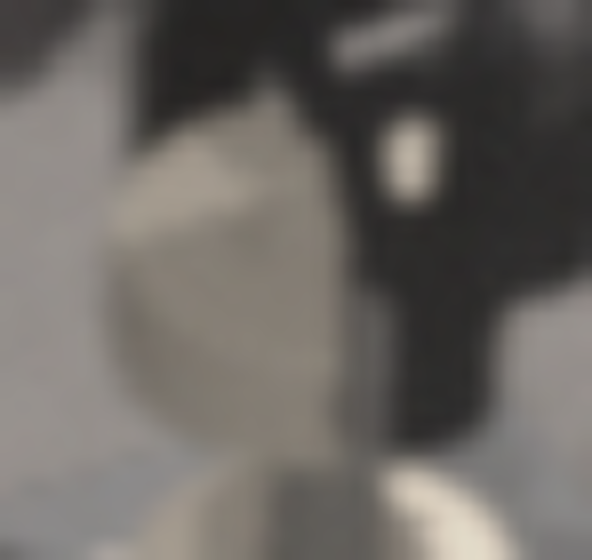

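```bash
cat > side.py <<'E'
from h import *
from scipy.optimize import least_squares
def wall(f,box,zlo,zhi,x,y,gmin=95):
    c=load(f);P=cloud(c);g=c["image"].max(2);u0,u1,v0,v1=box
    m=np.zeros(g.shape,bool);m[v0:v1,u0:u1]=1
    m&=(g>gmin)&(P[...,2]>zlo)&(P[...,2]<zhi)
    q=P[m];d=np.hypot(q[:,0]-x,q[:,1]-y);dirn=(q[:,0]-x)*-.5+(q[:,1]-y)*-.86
    q=q[(d<.036)&(d>.024)&(dirn>0)]
    s=least_squares(lambda p:np.hypot(q[:,0]-p[0],q[:,1]-p[1])-.03,[x,y],loss='soft_l1',f_scale=.001)
    print(f,len(q),s.x.round(4),np.std(s.fun).round(4))
E
python3 - <<'E'
from side import *
wall("a1_side.npz",(285,325,140,180),.161,.186,.617,.0365)
wall("a2_side.npz",(285,325,150,195),.118,.143,.618,.0335)
wall("a3_side.npz",(280,325,170,215),.055,.077,.62,.0365)
wall("c1_side.npz",(285,325,155,190),.128,.1435,.6165,.040)
wall("c1_side.npz",(285,335,180,225),.055,.077,.62,.0365)
wall("side0.npz",(315,365,330,375),.003,.028,.481,-.326)
wall("side0.npz",(185,220,170,205),.003,.018,.42,.25)
E
```

```text
a1_side.npz 143 [0.6158 0.037 ] 0.0015
a2_side.npz 133 [0.6169 0.0338] 0.0014
a3_side.npz 103 [0.6184 0.0372] 0.0016
c1_side.npz 86 [0.6152 0.0415] 0.0017
c1_side.npz 160 [0.6183 0.0376] 0.0012
side0.npz 193 [ 0.4806 -0.3258] 0.0008
side0.npz 102 [0.4192 0.2508] 0.0016
```

send_rows:
  increments:
    - [[-0.0036, 0.003, 0, 0], [0, 0, 0, 0], [0, -0.0001, 0.002, 0], [0, -0.0001, 0.003, 0], [0, -0.0001, 0.003, 0], [0, -0.0001, 0.002, 0], [0, 0, 0, 0], [0, 0, 0, 0]]

```text
clock: 18.2
eef_pos: [0.6204, 0.036, 0.1289]
tool_rot: [0.708, 0.706, 0.016, 0.015]
ft_force: [0.3, 0.3, -0.1]
grip_width: 0.0582
```

```bash
python3 st.py
```

```text
{'clock': 18.2, 'eef_pos': [0.6204, 0.036, 0.1289], 'tool_rot': [0.7077, 0.7061, 0.0161, 0.0147], 'ft_force': [0.3255, 0.3266, -0.1315], 'ft_torque': [0.0537, 0.1013, 0.0353], 'grip_width': 0.0582} toolz [ 0.0435  0.002  -0.9991] yaw 89.87 v 0.004
```

send_rows:
  increments:
    - [[0.0005, -0.001, 0.003, 0], [0, -0.0002, 0.004, 0], [0, -0.0002, 0.005, 0], [0, -0.0002, 0.005, 0], [0, -0.0002, 0.004, 0], [0, 0, 0.002, 0], [0, 0, 0, 0], [0, 0, 0, 0]]

```text
clock: 19.0
eef_pos: [0.6192, 0.0367, 0.1032]
tool_rot: [0.708, 0.706, 0.016, 0.014]
ft_force: [0.2, 0.2, -1.1]
grip_width: 0.0583
```

```bash
python3 st.py
```

```text
{'clock': 19.0, 'eef_pos': [0.6192, 0.0367, 0.1032], 'tool_rot': [0.7077, 0.7062, 0.0157, 0.0143], 'ft_force': [0.176, 0.1767, -1.0696], 'ft_torque': [0.03, 0.0684, 0.0156], 'grip_width': 0.0583} toolz [ 0.0425  0.0019 -0.9991] yaw 89.88 v 0.003
```

send_rows:
  increments:
    - [[0, -0.0001, 0.003, 0], [0, -0.0001, 0.003, 0], [0, 0, 0.002, 0], [0, 0, 0.001, 0], [0, 0, 0.001, 0], [0, 0, 0.001, 0], [0, 0, 0.001, 0], [0, 0, 0.001, 0]]

```text
clock: 19.8
eef_pos: [0.62, 0.0368, 0.0936]
tool_rot: [0.708, 0.706, 0.017, 0.015]
ft_force: [-3.1, -0.3, 5.6]
grip_width: 0.0585
```

```bash
python3 st.py
```

```text
{'clock': 19.8, 'eef_pos': [0.62, 0.0368, 0.0936], 'tool_rot': [0.7077, 0.7062, 0.0169, 0.0155], 'ft_force': [-3.0738, -0.3073, 5.5589], 'ft_torque': [-0.1169, 0.6184, -0.0271], 'grip_width': 0.0585} toolz [ 0.0457  0.0019 -0.999 ] yaw 89.88 v 0.009
```

Contact exactly at the expected height. Release.

send_rows:
  increments:
    - [[0, 0, 0, 0], [0, 0, 0, 0], [0, 0, 0, 0], [0, 0, 0, 0], [0, 0, 0, 0], [0, 0, -0.004, 0], [0, -0.0005, -0.015, 0], [0, -0.001, -0.03, 0]]
  hand: -0.7

```text
clock: 20.6
eef_pos: [0.6135, 0.0365, 0.1381]
tool_rot: [0.708, 0.706, 0.013, 0.012]
ft_force: [0.1, 0.1, 0.2]
grip_width: 0.0723
```

```bash
python3 st.py; python3 snap.py d1
python3 - <<'E'
from side import *
wall("d1_side.npz",(285,335,180,225),.055,.077,.62,.0365)
wall("d1_side.npz",(285,335,170,215),.085,.099,.62,.0365)
E
```

```text
{'clock': 20.6, 'eef_pos': [0.6135, 0.0365, 0.1381], 'tool_rot': [0.7077, 0.7063, 0.0133, 0.0123], 'ft_force': [0.0857, 0.1061, 0.1771], 'ft_torque': [-0.0136, 0.0011, -0.0313], 'grip_width': 0.0723} toolz [ 0.0362  0.0014 -0.9993] yaw 89.88 v 0.679
d1_side.npz 159 [0.6186 0.0377] 0.0013
d1_side.npz 105 [0.6185 0.0376] 0.0014
```

View pics/d1.png

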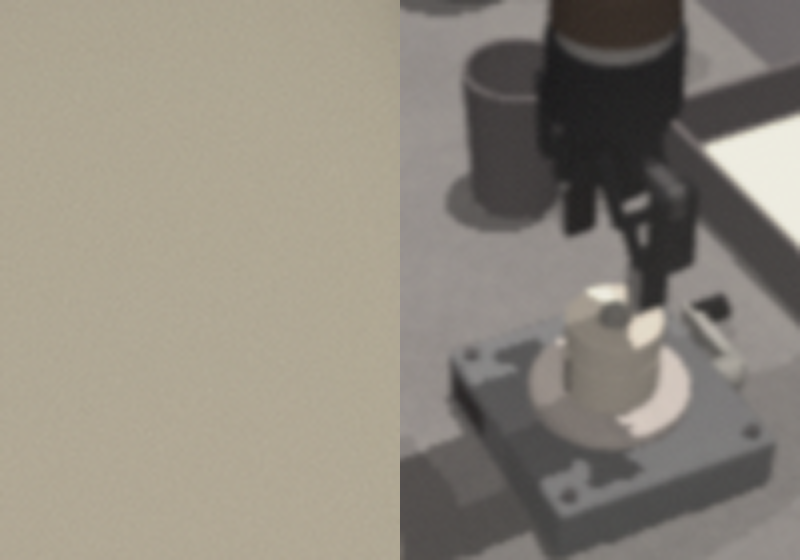

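send_rows:
  increments:
    - [[0, 0, -0.03, 0], [0, 0, -0.02, 0], [-0.003, -0.02, -0.01, 0], [-0.004, -0.035, 0, 0], [-0.004, -0.035, 0, 0], [-0.004, -0.035, 0, 0], [-0.003, -0.025, 0, 0], [-0.002, -0.012, 0, 0]]

```text
clock: 21.5
eef_pos: [0.4497, 0.0166, 0.1965]
tool_rot: [0.707, 0.706, 0.02, 0.018]
ft_force: [-0.2, -0.5, -0.3]
grip_width: 0.0726
```

```bash
python3 st.py
```

```text
{'clock': 21.5, 'eef_pos': [0.4497, 0.0166, 0.1965], 'tool_rot': [0.7074, 0.7063, 0.0201, 0.0183], 'ft_force': [-0.2024, -0.4838, -0.3324], 'ft_torque': [0.0489, 0.0284, -0.0183], 'grip_width': 0.0726} toolz [ 0.0542  0.0025 -0.9985] yaw 89.91 v 0.304
```

send_rows:
  increments:
    - [[0, -0.006, 0.005, 0], [0, -0.003, 0.012, 0], [0, -0.003, 0.015, 0], [0, -0.001, 0.015, 0], [0, -0.001, 0.015, 0], [0, -0.001, 0.015, 0], [0, -0.001, 0.01, 0], [0, 0, 0.004, 0]]

```text
clock: 22.3
eef_pos: [0.4401, 0.0174, 0.1002]
tool_rot: [0.707, 0.706, 0.022, 0.02]
ft_force: [0.2, -0.5, 0.3]
grip_width: 0.0726
```

```bash
python3 st.py
python3 - <<'E'
from ov import *
from workcell import viewer
c=viewer.camera("top"); np.savez("e_top.npz",**c)
draw(c,spin(.6195,.0365)+core(.6195,.0365,.082,.022),222,115,95,75,8,"pics/o9.png")
E
```

```text
{'clock': 22.3, 'eef_pos': [0.4401, 0.0174, 0.1002], 'tool_rot': [0.7074, 0.7062, 0.0223, 0.0201], 'ft_force': [0.2448, -0.4846, 0.3145], 'ft_torque': [0.0386, 0.0886, 0.053], 'grip_width': 0.0726} toolz [ 0.06    0.003  -0.9982] yaw 89.91 v 0.12
```

View pics/o9.png

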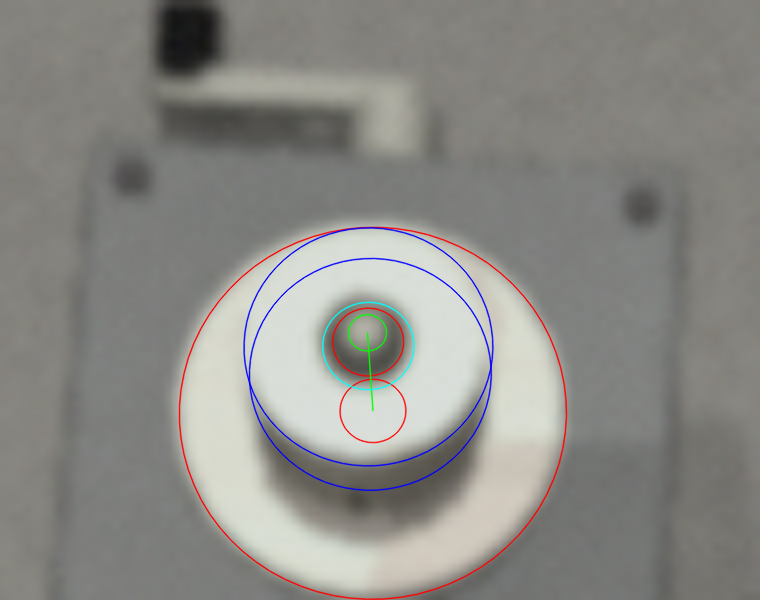

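send_rows:
  increments:
    - [[-0.0026, -0.005, 0.003, 0], [0, -0.004, 0.01, 0], [0, -0.001, 0.012, 0], [0, -0.001, 0.012, 0], [0, -0.001, 0.012, 0], [0, -0.0005, 0.01, 0], [0, -0.0005, 0.006, 0], [0, 0, 0.002, 0]]

```text
clock: 23.15
eef_pos: [0.4342, 0.0142, 0.0325]
tool_rot: [0.707, 0.706, 0.025, 0.023]
ft_force: [-0.5, 0.0, 0.5]
grip_width: 0.0722
```

```bash
python3 st.py
```

```text
{'clock': 23.15, 'eef_pos': [0.4342, 0.0142, 0.0325], 'tool_rot': [0.7074, 0.706, 0.0252, 0.0231], 'ft_force': [-0.4599, 0.0357, 0.4638], 'ft_torque': [0.0264, 0.0787, 0.0265], 'grip_width': 0.0722} toolz [ 0.0682  0.0029 -0.9977] yaw 89.89 v 0.058
```

send_rows:
  increments:
    - [[0.0004, -0.003, 0.005, 0], [0, -0.0005, 0.006, 0], [0, -0.0004, 0.006, 0], [0, -0.0003, 0.004, 0], [0, 0, 0.002, 0], [0, 0, 0, 0], [0, 0, 0, 0], [0, 0, 0, 0]]

```text
clock: 23.95
eef_pos: [0.4326, 0.0148, 0.0081]
tool_rot: [0.707, 0.706, 0.026, 0.024]
ft_force: [-0.4, 0.1, 0.6]
grip_width: 0.0723
```

```bash
python3 st.py
```

```text
{'clock': 23.95, 'eef_pos': [0.4326, 0.0148, 0.0081], 'tool_rot': [0.7073, 0.706, 0.0259, 0.0238], 'ft_force': [-0.3557, 0.0857, 0.5515], 'ft_torque': [0.0019, 0.0908, 0.029], 'grip_width': 0.0723} toolz [ 0.0702  0.003  -0.9975] yaw 89.9 v 0.003
```

send_rows:
  increments:
    - [[0, -0.001, 0.001, 0], [0, 0, 0, 0], [0, 0, 0, 0], [0, 0, 0, 0], [0, 0, 0, 0], [0, 0, 0, 0], [0, 0, 0, 0], [0, 0, 0, 0]]
  hand: 1

```text
clock: 24.75
eef_pos: [0.432, 0.0148, 0.0081]
tool_rot: [0.707, 0.706, 0.027, 0.024]
ft_force: [-1.5, 0.3, 1.0]
grip_width: 0.057
```

```bash
python3 st.py
```

```text
{'clock': 24.75, 'eef_pos': [0.432, 0.0148, 0.0081], 'tool_rot': [0.7074, 0.7059, 0.0265, 0.0243], 'ft_force': [-1.4807, 0.2914, 1.0137], 'ft_torque': [0.0226, 0.0879, 0.0202], 'grip_width': 0.057} toolz [ 0.0718  0.003  -0.9974] yaw 89.88 v 0.002
```

send_rows:
  increments:
    - [[0, 0, -0.005, 0], [0, 0.0005, -0.012, 0], [0, 0.001, -0.02, 0], [0, 0.002, -0.025, 0], [0, 0.002, -0.03, 0], [0, 0.002, -0.03, 0], [0, 0.002, -0.02, 0], [0, 0.001, -0.01, 0]]

```text
clock: 25.55
eef_pos: [0.4285, 0.0142, 0.1659]
tool_rot: [0.707, 0.706, 0.024, 0.022]
ft_force: [-0.1, -0.7, -0.4]
grip_width: 0.0569
```

```bash
python3 st.py
```

```text
{'clock': 25.55, 'eef_pos': [0.4285, 0.0142, 0.1659], 'tool_rot': [0.7075, 0.706, 0.024, 0.022], 'ft_force': [-0.1419, -0.6794, -0.4489], 'ft_torque': [-0.0457, 0.0455, 0.0344], 'grip_width': 0.0569} toolz [ 0.065   0.0028 -0.9979] yaw 89.89 v 0.292
```

send_rows:
  increments:
    - [[0.002, 0.02, 0, 0], [0.004, 0.03, 0, 0], [0.004, 0.035, 0, 0], [0.004, 0.035, 0, 0], [0.003, 0.03, 0, 0], [0.002, 0.018, 0, 0], [0.001, 0.01, 0, 0], [0, 0.004, 0, 0]]

```text
clock: 26.35
eef_pos: [0.6156, 0.0345, 0.1833]
tool_rot: [0.707, 0.706, 0.026, 0.024]
ft_force: [-0.3, 0.3, 0.2]
grip_width: 0.0573
```

```bash
python3 st.py
```

```text
{'clock': 26.35, 'eef_pos': [0.6156, 0.0345, 0.1833], 'tool_rot': [0.7075, 0.7059, 0.0257, 0.0236], 'ft_force': [-0.254, 0.2928, 0.158], 'ft_torque': [-0.0141, 0.0668, -0.0462], 'grip_width': 0.0573} toolz [ 0.0696  0.0029 -0.9976] yaw 89.87 v 0.133
```

send_rows:
  increments:
    - [[0.002, 0, 0.004, 0], [0, 0, 0.008, 0], [0, 0, 0.01, 0], [0, 0, 0.01, 0], [0, 0, 0.008, 0], [0, 0, 0.004, 0], [0, 0, 0, 0], [0, 0, 0, 0]]

```text
clock: 27.15
eef_pos: [0.6147, 0.0363, 0.1339]
tool_rot: [0.708, 0.706, 0.023, 0.022]
ft_force: [0.8, 0.5, -0.3]
grip_width: 0.0572
```

```bash
python3 st.py; python3 snap.py f1;python3 - <<'E'
from cyl import *
from side import *
c=load("f1_side.npz")
draw(c,spin(.6195,.0365),262,135,95,75,8,"pics/o10.png")
P=cloud(c);g=c["image"].max(2)
for v in range(156,190,2): print(v,[(int(g[v,u]),*(P[v,u]*1000).round().astype(int).tolist()) for u in (296,299,302,305,308)])
E
```

```text
{'clock': 27.15, 'eef_pos': [0.6147, 0.0363, 0.1339], 'tool_rot': [0.7076, 0.7059, 0.0234, 0.0216], 'ft_force': [0.7575, 0.5449, -0.2524], 'ft_torque': [-0.022, 0.106, 0.004], 'grip_width': 0.0572} toolz [ 0.0636  0.0024 -0.998 ] yaw 89.86 v 0.005
156 [(40, 597, 63, 176), (41, 608, 68, 169), (38, 616, 68, 166), (39, 590, 12, 215), (40, 596, 9, 214)]
158 [(81, 603, 72, 163), (40, 608, 68, 163), (40, 615, 66, 162), (40, 589, 11, 210), (41, 596, 10, 208)]
160 [(84, 600, 68, 160), (40, 608, 66, 159), (42, 617, 67, 155), (40, 590, 11, 204), (70, 737, 230, -4)]
162 [(86, 600, 66, 156), (41, 608, 66, 153), (41, 617, 67, 149), (41, 590, 11, 198), (56, 596, 8, 199)]
164 [(84, 600, 67, 149), (40, 609, 67, 146), (43, 614, 63, 147), (55, 591, 12, 192), (44, 594, 4, 196)]
166 [(92, 600, 66, 144), (70, 608, 66, 141), (119, 617, 66, 137), (190, 621, 60, 140), (79, 593, 3, 192)]
168 [(108, 602, 69, 134), (151, 606, 61, 139), (138, 611, 57, 140), (157, 617, 52, 141), (129, 597, 7, 182)]
170 [(154, 596, 59, 138), (165, 602, 54, 139), (158, 607, 49, 141), (138, 617, 51, 136), (107, 598, 8, 175)]
172 [(
[... 281 characters left out ...]
 (140, 603, 28, 140), (137, 634, 63, 101)]
178 [(121, 583, 35, 137), (134, 587, 28, 141), (133, 594, 27, 138), (133, 601, 24, 138), (117, 606, 20, 139)]
180 [(125, 584, 36, 130), (128, 585, 24, 138), (135, 590, 20, 139), (136, 597, 18, 138), (117, 603, 14, 139)]
182 [(146, 595, 54, 104), (126, 585, 23, 133), (130, 591, 20, 133), (136, 594, 12, 138), (117, 601, 10, 137)]
184 [(147, 592, 49, 104), (132, 598, 45, 104), (129, 589, 17, 130), (132, 595, 13, 131), (117, 603, 12, 128)]
186 [(134, 590, 45, 100), (133, 596, 40, 102), (132, 601, 35, 104), (123, 609, 35, 101), (111, 617, 34, 99)]
188 [(125, 588, 42, 98), (132, 591, 33, 103), (134, 598, 30, 103), (132, 605, 27, 103), (131, 609, 21, 106)]
```

View pics/o10.png

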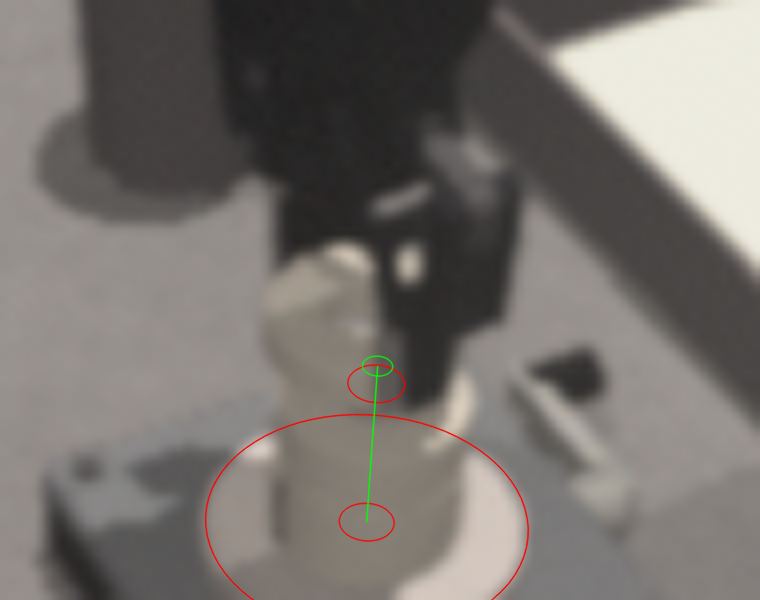

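Run:
```python
from side import *
wall("f1_side.npz",(285,320,165,190),.127,.136,.6147,.0363)
wall("f1_side.npz",(285,335,180,225),.055,.077,.62,.0365)
wall("c1_side.npz",(285,325,155,190),.128,.1435,.6165,.040)
```

```text
f1_side.npz 47 [0.6134 0.0372] 0.002
f1_side.npz 157 [0.6186 0.0378] 0.0013
c1_side.npz 86 [0.6152 0.0415] 0.0017
```

send_rows:
  increments:
    - [[0.0003, 0.0025, 0, 0], [0, 0.0022, 0, 0], [0, 0, 0, 0], [0, -0.0002, 0.003, 0], [0, -0.0002, 0.003, 0], [0, -0.0002, 0.003, 0], [0, 0, 0.001, 0], [0, 0, 0, 0]]

```text
clock: 28.05
eef_pos: [0.6211, 0.0367, 0.1251]
tool_rot: [0.708, 0.706, 0.025, 0.023]
ft_force: [-0.1, 0.2, -1.0]
grip_width: 0.0569
```

```bash
python3 st.py
```

```text
{'clock': 28.05, 'eef_pos': [0.6211, 0.0367, 0.1251], 'tool_rot': [0.7076, 0.7058, 0.0247, 0.0227], 'ft_force': [-0.1029, 0.1942, -1.0443], 'ft_torque': [0.0061, 0.0631, -0.0013], 'grip_width': 0.0569} toolz [ 0.067   0.0027 -0.9977] yaw 89.86 v 0.006
```

send_rows:
  increments:
    - [[0, -0.0018, 0, 0], [0, -0.0001, 0.002, 0], [0, -0.0002, 0.003, 0], [0, -0.0002, 0.003, 0], [0, -0.0001, 0.002, 0], [0, 0, 0, 0], [0, 0, 0, 0], [0, 0, 0, 0]]

```text
clock: 28.85
eef_pos: [0.6191, 0.0368, 0.1139]
tool_rot: [0.708, 0.706, 0.025, 0.023]
ft_force: [0.0, -0.2, -0.8]
grip_width: 0.0567
```

```bash
python3 st.py
```

```text
{'clock': 28.85, 'eef_pos': [0.6191, 0.0368, 0.1139], 'tool_rot': [0.7076, 0.7058, 0.0245, 0.0226], 'ft_force': [0.0259, -0.2437, -0.7802], 'ft_torque': [0.0284, 0.0642, -0.0301], 'grip_width': 0.0567} toolz [ 0.0666  0.0026 -0.9978] yaw 89.86 v 0.002
```

send_rows:
  increments:
    - [[0, 0, 0.001, 0], [0, 0, 0.001, 0], [0, 0, 0.001, 0], [0, 0, 0.001, 0], [0, 0, 0.001, 0], [0, 0, 0.001, 0], [0, 0, 0, 0], [0, 0, 0, 0]]

```text
clock: 29.65
eef_pos: [0.6198, 0.0368, 0.1123]
tool_rot: [0.708, 0.706, 0.026, 0.024]
ft_force: [-0.2, -0.3, -0.5]
grip_width: 0.0572
```

```bash
python3 st.py; python3 snap.py g1
python3 - <<'E'
from side import *
wall("g1_side.npz",(285,320,175,210),.106,.115,.6191,.0363)
E
```

```text
{'clock': 29.65, 'eef_pos': [0.6198, 0.0368, 0.1123], 'tool_rot': [0.7076, 0.7058, 0.0259, 0.0239], 'ft_force': [-0.1664, -0.346, -0.5371], 'ft_torque': [-0.027, 0.1036, -0.0349], 'grip_width': 0.0572} toolz [ 0.0704  0.0029 -0.9975] yaw 89.86 v 0.005
g1_side.npz 48 [0.6188 0.0356] 0.0019
```

View pics/g1.png

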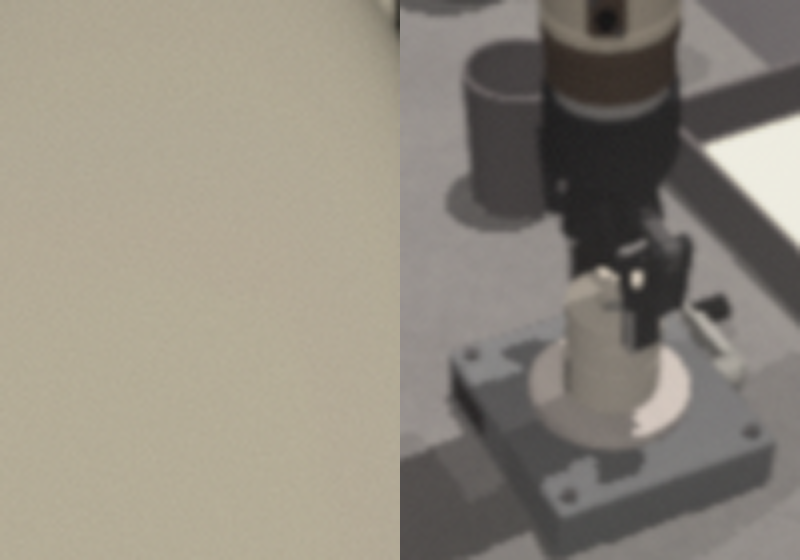

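send_rows:
  increments:
    - [[0, -0.0003, 0.0015, 0], [0, 0, 0.0015, 0], [0, 0, 0.0015, 0], [0, 0, 0.0015, 0], [0, 0, 0.0015, 0], [0, 0, 0.0015, 0], [0, 0, 0.0015, 0], [0, 0, 0.0015, 0]]

```text
clock: 30.55
eef_pos: [0.6198, 0.0368, 0.1121]
tool_rot: [0.707, 0.706, 0.028, 0.026]
ft_force: [-4.4, 0.7, 8.5]
grip_width: 0.057
```

```bash
python3 st.py
```

```text
{'clock': 30.55, 'eef_pos': [0.6198, 0.0368, 0.1121], 'tool_rot': [0.7075, 0.7057, 0.0281, 0.0258], 'ft_force': [-4.3773, 0.6808, 8.5265], 'ft_torque': [-0.0493, 0.8486, -0.0295], 'grip_width': 0.057} toolz [ 0.0762  0.0032 -0.9971] yaw 89.86 v 0.011
```

send_rows:
  increments:
    - [[0, 0, 0, 0], [0, 0, 0, 0], [0, 0, 0, 0], [0, 0, 0, 0], [0, 0, 0, 0], [0, 0, -0.003, 0], [0, 0, -0.01, 0], [0, 0, -0.02, 0]]
  hand: -0.7

```text
clock: 31.35
eef_pos: [0.6152, 0.0366, 0.142]
tool_rot: [0.708, 0.706, 0.025, 0.023]
ft_force: [-0.2, -0.3, 0.5]
grip_width: 0.0722
```

send_rows:
  increments:
    - [[0, 0, -0.03, 0], [0, 0, -0.03, 0], [0, -0.01, -0.02, 0], [0.005, -0.03, 0, 0], [0.01, -0.04, 0, 0], [0.01, -0.04, 0, 0], [0.01, -0.03, 0, 0], [0, -0.01, 0, 0]]

```text
clock: 32.15
eef_pos: [0.4495, 0.0725, 0.2228]
tool_rot: [0.708, 0.705, 0.032, 0.029]
ft_force: [0.6, -0.6, -0.3]
grip_width: 0.0726
```

```bash
python3 st.py
python3 - <<'E'
from ov import *
from side import wall
from workcell import viewer
ims=[]
for n,(u,v) in(("top",(267,155)),("side",(307,180))):
    c=viewer.camera(n); np.savez(f"z_{n}.npz",**c)
    ims.append(draw(c,core(.6195,.0368,.104,.014),u-25,v-32,50,70,8,f"pics/z_{n}.png"))
    P=cloud(c).reshape(-1,3); q=P[(np.hypot(P[:,0]-.6195,P[:,1]-.0368)<.028)&(np.hypot(P[:,0]-.6195,P[:,1]-.0368)>.014)&(P[:,2]>.112)&(P[:,2]<.125)]
    A=np.c_[q[:,:2]-q[:,:2].mean(0),np.ones(len(q))]; print(n,len(q),"plane slopes,z",np.linalg.lstsq(A,q[:,2],rcond=None)[0].round(4))
    cv2.imwrite(f"pics/full_{n}.png",c["image"][:,:,::-1])
cv2.imwrite("pics/z.png",np.hstack(ims))
wall("z_side.npz",(285,320,175,210),.106,.115,.6191,.0363)
wall("z_side.npz",(285,335,175,215),.085,.1,.62,.0365)
wall("z_side.npz",(285,335,180,225),.055,.077,.62,.0365)
E
```

```text
{'clock': 32.15, 'eef_pos': [0.4495, 0.0725, 0.2228], 'tool_rot': [0.708, 0.7049, 0.032, 0.0286], 'ft_force': [0.6465, -0.6383, -0.2735], 'ft_torque': [0.0842, 0.0075, 0.008], 'grip_width': 0.0726} toolz [ 0.0857  0.0045 -0.9963] yaw 89.76 v 0.217
top 498 plane slopes,z [0.0009 0.0021 0.1178]
side 217 plane slopes,z [-0.0049  0.0183  0.1171]
z_side.npz 80 [0.6181 0.0378] 0.0017
z_side.npz 108 [0.6189 0.0376] 0.0011
z_side.npz 153 [0.6185 0.0378] 0.0012
```

View pics/z.png

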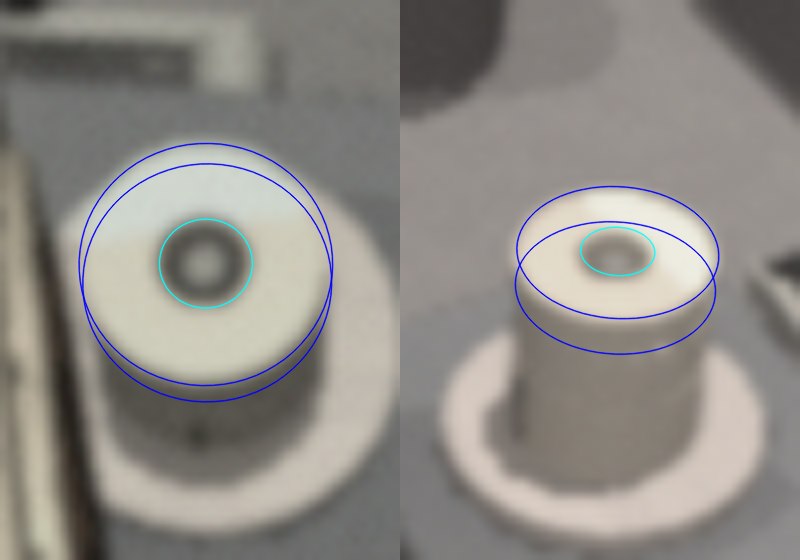

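View pics/full_side.png

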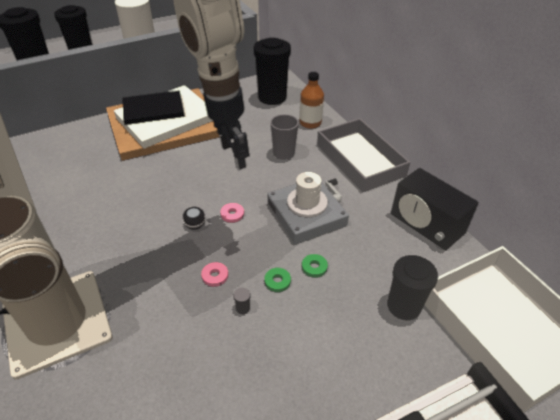

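The pictures show all three cores stacked level on the spindle. The top face is at 0.1175 m against 0.118 m expected, with the pin centred in the bore. The bystanders stand where they started, and the gripper is clear of everything.

```bash
python3 -c "
from workcell import order
print(order.job_done())"; python3 st.py
```

```text
the job is handed in; nothing more can be done
None
the job is handed in; nothing more can be done
```

The three film cores are on the spindle with the thickest at the bottom, then the middle one, then the thinnest. Each was held and lowered until it touched what was beneath it, then released. I handed the job in at about 32 s; it gives no verdict.

**Last checks:**
- **Height and level:** the top face measured 117–118 mm above the bench, against 118 mm expected. It is level within 0.002 rad by the top camera and about 0.02 rad by the side camera, which has noisier depth.
- **Centring:** the three cores' axes agree within about 1 mm in the side camera, and line up with its spindle fit to about the same.
- **Bystanders:** the tank, beaker, lens and canister look unmoved in the final side picture. I checked this by eye and did not measure them.

**Disagreements:**
- The two cameras differ by about 2 mm in x, which is within their stated calibration.
- The tool slowly tilted during the moves, to about 0.07 rad when the thinnest core went on. The core itself hung level.

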